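Move three lab vessels on to their next stations

TASK

The conical flask has been weighed, the amber bottle has been stirred and the white jar is waiting in the tray: move each on to its next station, so that the flask ends in the middle of the stirrer's plate, the bottle in the middle of the steel tray and the jar in the middle of the balance pan. Every station is taken, so first set one vessel down on the middle of the free black rubber mat and let go of it there; one vessel per station, and the mat is empty again at the end. Keep the vessels upright all the time and do not disturb the tube rack, the tip box or the beaker.

Things in the scene. Friction and masses are not known exactly. Their poses are not given: they have to be found in the camera images.
- flask_mid (a point): Clear glass conical flask, black stopper, 0.16 kg, round, 114 mm tall. Point: on its axis 57 mm above its underside; z up. Foot 68 mm across, cone from 8 to 66 mm up, straight neck 28 mm across to 100 mm, stopper 26 mm across to 114 mm. Grip the neck 93 mm above the underside (36 mm above this point). Starts on the balance pan.
- jar_mid (a point): Squat round white plastic jar, screw lid, 0.15 kg, 60 mm tall. Point: on its axis 30 mm above its underside; z up. Body 58 mm across up to 44 mm, lid 62 mm across from 44 to 60 mm. Grip the lid with the fingers' middle about 42 mm above the underside (12 mm above this point). Starts in the tray.
- bottle_mid (a point): Round amber glass bottle, black screw cap, paper band, 0.22 kg, 122 mm tall. Point: on its axis 61 mm above its underside; z up. Body 56 mm across up to 74 mm, shoulder in to 30 mm at 92 mm, cap 36 mm across with straight sides from 96 to 122 mm. Grip the cap 111 mm above the underside (50 mm above this point). Starts on the stirrer plate.
- stirrer_plate (a point): Centre of the top of the magnetic stirrer's round white plate, 124 mm across, 60 mm above the bench; z up. White housing 170 x 145 mm, 52 mm high, fixed; two black knobs stand 14 mm out of its front, towards this point's -x. The housing reaches 103 mm from the plate's centre to the front and 67 mm to the back.
- balance_pan (a point): Centre of the top of the balance's round steel pan, 120 mm across, 48 mm above the bench; z up. The pan does not give. Flat grey housing 185 x 145 mm, 38 mm high, fixed, with a display on top at its front, towards this point's -x. The housing reaches 118 mm from the pan's centre to the front and 67 mm to the back.
- tray_floor (a point): Centre of the inner floor of the square stainless steel tray, 4 mm above the bench; z up. Tray 140 x 140 mm outside, 132 mm inside, walls 4 mm thick and 20 mm high from the bench, fixed.
- mat_top (a point): Centre of the top face of the free square black rubber mat, 140 x 140 mm, 4 mm thick, fixed flat on the bench; z up. Empty at the start: the parking spot.
- rack_mid (a point): Bystander: black tube rack with yellow-capped tubes, 75 x 165 mm, 105 mm tall; this point is 50 mm above the bench at its middle. Leave alone.
- tipbox_mid (a point): Bystander: orange box of pipette tips, 85 x 120 mm, 64 mm tall; this point is 30 mm above the bench at its middle. Leave alone.
- beaker_mid (a point): Bystander: clear plastic beaker, 72 mm across, 85 mm tall; this point is 42 mm above the bench on its axis. Leave alone.
Things that resemble listed ones, but are neither listed nor needed, are in the scene too. Of the things shaped like the part that bears mat_top, the black one is meant.

How it is judged:
By the outcome, as a careful person would: the job done as asked, in the order asked, and still so for the second after the job is handed in, with the robot touching nothing.
It also fails if it takes over 120 s, if anything falls off the work surface, if the arm or the gripper's body presses on something with over 40 N, if the wrist force passes 120 N, or if a joint passes its speed limit or range.

ROBOT

A 6-joint arm with a two-finger parallel gripper is mounted at the origin on the work surface. World frame = base frame: x ahead of the robot, y to its left, z up, the work surface at z = 0. Lengths are in m, angles in rad, forces in N, time in s.
With the tool pointing down it reaches from about 0.35 to 0.775 m from the base axis. Payload 7.3 kg.
Tool frame: the origin (TCP) lies midway between the tips of the shut fingers; the grasp point (between the pads) lies 19 mm behind it; z points along the fingers, y is the direction in which the jaws open and shut (so a half turn about z gives the same grasp; the last joint's range is limited). The gripper opens to 92 mm and grips with 3 to 60 N. Pads are 19 mm wide; open, the fingers measure 130 mm over their backs; the gripper's body (75 mm by 190 mm) begins 47 mm behind the grasp point.
Start: joints at [-1.467, 0.342, 1.524, -0, 1.275, -0.146], TCP at [0.13, -0.509, 0.2] pointing down, gripper open.
Joint ranges: [-2.53, 2.53], [-0.77, 2.02], [0.04, 2.7], [-1, 4.14], [0.28, 2.66], [-3.11, 3.11]. Speed limits (rad/s): [2.57, 2.57, 3.14, 3.14, 3.14, 3.14].

INTERFACE

Orientations are given as a unit quaternion [w, x, y, z].
In Python, from station import env gives the robot as it stands.
- The arm moves only by the tool move_arm, never from a script. Its arguments are lists of equal length, an entry for each row: "claw": the closure, from -1 (fully open) to 1 (shut); "offset": the shift along the tool's x, y, z in m, a list of three; "rotation": the turn, a rotation vector about the tool's x, y, z in degrees, a list of three. A call has 1 to 8 rows; each row is the pose to reach, as a shift and turn from the pose measured when the call began, along the tool's axes at that moment; what a row does not reach only later rows make up. A row lasts 1/10 s, in which the tool goes at most 50 mm and 8.59 degrees, less where a joint would pass 70% of its speed; a pose out of reach is approached as far as the arm can. A call with a gripper value outside its range is refused whole. The fingers move at their own pace and stop on an object; "grip_force" is the grip in N (left out, the last holds). Time passes only in rows, so rows that repeat a pose let the fingers close. It gives the time, the measured TCP pose, the force and the opening at its end, in the units of the state.
- env.observe(): the state, without advancing time (a new reading comes with each control period).
- env.camera(name): name is "scene" or "top" or "wrist"; returns (picture, depth): 480x640x3 uint8, red, green, blue; 480x640 float32, m along the optical axis (not along the pixel's ray), 0 where there is no reading.
- env.camera_params(name): a dict with "fx", "fy", "cx", "cy" (pixels), "R" (3x3) and "t" (3): a world point X has camera coordinates R X + t; the wrist camera has in their place "T_tool_cam" (4x4, takes a point from camera to tool coordinates, whose origin is the TCP and whose axes are the flange's). Camera axes: x right, y down, z forward; pixel columns grow to the right and rows downward; lengths in m; the calibration is good to about 2 mm. A picture is of the moment at which its call begins: read the wrist's pose just before it. camera_params takes no time and is no camera call.
- env.finish_job(): hands the job in, once; it reports no verdict.
Trained networks look in the newest picture that a camera, given by its name, has taken for a name from the list of things; names that differ only in an ending like _2 or _b are one class to them, and where a whole thing is asked for, a point or a joint stands for the part that bears it (a point fixed in the world has none). Each returns a list of dicts, best first, with "confidence" (0 to 1); they miss things now and then, are a little off and sometimes report something else, mostly with a low value. They report only what shows in the picture. A call takes as long as a camera call. They do not tell look-alikes from the thing itself.
- env.spot_in(camera, name): "bbox" ([left, top, right, bottom] in pixels, round what is visible of it).
- env.outline_of(camera, name): "region" (480x640 bool, what is visible of it) and "bbox" ([left, top, right, bottom] in pixels, round what is visible of it).
The state is a dict: "t": time; "joint_pos": joint angles; "qvel": joint speeds; "joint_torque": joint torques, N m; "ee_pos": TCP position; "tcp_rot": TCP orientation; "force": force on the tool from outside, world axes, zero at the start; "ft_torque": the same for the moment, N m; "finger_gap": finger opening in m.
Only numpy, scipy, OpenCV 4.12 (cv2) and the standard library are available. Lean on these libraries where they do the work, as an engineer would, in place of code of your own. Each camera call takes 0.05 s, during which the arm holds its last target.

## Working session

There is one attempt and no reset: what is moved stays moved. The work goes in short steps, Python scripts to look and compute and a tool call to move; the robot and the scene stay as the last step left them, time stands still between calls to the robot, and variables do not carry over. Pictures are saved under pics/ and viewed, and the job is handed in when it is done.

Besides the shell and the picture viewer there is one more tool, called after "Emit:" as name(argument=value, ...) on one line, values as JSON. move_arm: Moves the arm, as the interface text tells. Its arguments: {"type":"object","properties":{"claw":{"type":"array","items":{"type":"number"}},"offset":{"type":"array","items":{"type":"array","items":{"type":"number"}}},"rotation":{"type":"array","items":{"type":"array","items":{"type":"number"}}},"grip_force":{"type":"number"}},"required":["claw","offset","rotation"]}

```bash
ls; mkdir -p pics
python3 - <<'E'
from station import env
import cv2
print(env.observe())
for n in ["scene","top"]:
    p,d=env.camera(n); cv2.imwrite(f"pics/{n}0.png",p[...,::-1])
    print(n,env.camera_params(n))
print(env.camera_params("wrist"))
E
```

```text
pics
{'t': 0.0, 'joint_pos': array([-1.46700574e+00,  3.42721065e-01,  1.52505858e+00, -1.14125397e-05,
        1.27538492e+00, -1.45946769e-01]), 'qvel': array([-0.00012904,  0.00029135,  0.00018012,  0.00024109, -0.00057748,
        0.00050148]), 'joint_torque': array([ 9.57908669e-04, -4.31235945e+01, -2.44217777e+01,  7.19769322e-02,
        5.58606035e-02, -1.18721473e-04]), 'ee_pos': array([ 0.12974974, -0.50823422,  0.19923135]), 'tcp_rot': array([-7.85894702e-04,  9.92213517e-01,  1.24546049e-01,  1.11086203e-05]), 'force': array([0.10847101, 0.23165878, 0.11799152]), 'ft_torque': array([-0.00644954, -0.03130028, -0.00892624]), 'finger_gap': 0.09163754381119588}
scene {'fx': 433.7492975962465, 'fy': 433.7492975962465, 'cx': 328.497787433877, 'cy': 237.0161283363923, 'R': array([[ 0.43529507,  0.90024645,  0.00863278],
       [ 0.74473846, -0.35468161, -0.56530132],
       [-0.50584863,  0.25250204, -0.82483931]]), 't': array([-0.31675781, -0.35366368,  1.54372252])}
top {'fx': 444.4007005077288, 'fy': 444.4007005077288, 'cx': 313.4292807657767, 'cy': 243.58978610756924, 'R': array([[ 0.01951598, -0.99953204, -0.02355499],
       [-0.99919215, -0.01867069, -0.0355873 ],
       [ 0.03513086,  0.02423048, -0.99908894]]), 't': array([0.09686445, 0.57225998, 1.33943374])}
{'fx': 354.87828515570425, 'fy': 354.87828515570425, 'cx': 318.5029498359001, 'cy': 238.7559958004177, 'T_tool_cam': array([[-1.27757707e-03, -9.65876315e-01, -2.59000603e-01,
         6.89337134e-02],
       [ 9.99998841e-01, -1.01951312e-03, -1.13070011e-03,
        -1.13070935e-03],
       [ 8.28061941e-04, -2.59001747e-01,  9.65876498e-01,
        -1.84848855e-01],
       [ 0.00000000e+00,  0.00000000e+00,  0.00000000e+00,
         1.00000000e+00]])}
```

View pics/scene0.png

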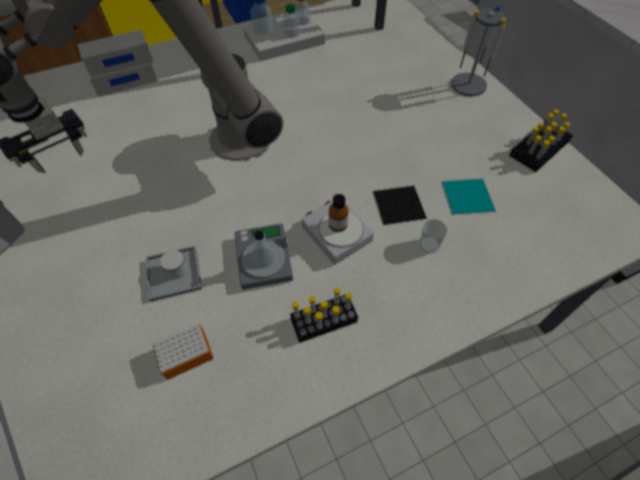

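View pics/top0.png

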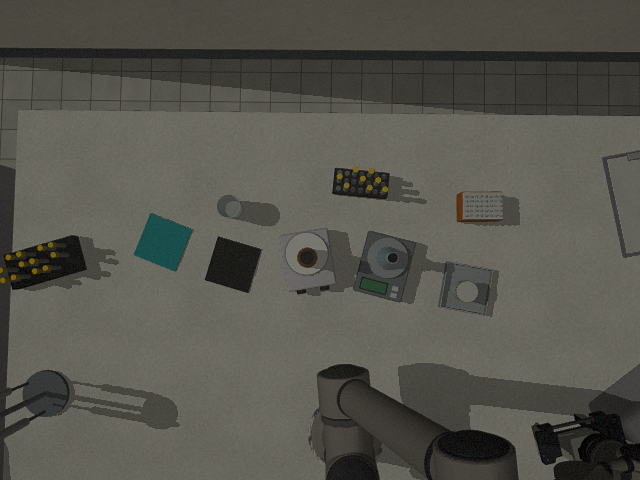

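The top view shows two square mats, black at (233,264) and teal at (164,242). The black one is the mat meant. From right to left, the tray with the jar is at (468,290), the balance with the flask at (388,262) and the stirrer with the bottle at (308,260). I'll measure these next.

```bash
cat > h.py <<'E'
from station import env
import numpy as np, cv2
def ray(P,u,v,z):
    d=P["R"].T@np.array([(u-P["cx"])/P["fx"],(v-P["cy"])/P["fy"],1]); c=-P["R"].T@P["t"]
    return c+d*(z-c[2])/d[2]
def proj(P,X):
    c=P["R"]@np.asarray(X)+P["t"]; return c[0]/c[2]*P["fx"]+P["cx"],c[1]/c[2]*P["fy"]+P["cy"]
def cloud(P,d,m):
    v,u=np.nonzero(m&(d>0)); z=d[v,u]
    C=np.stack([(u-P["cx"])/P["fx"]*z,(v-P["cy"])/P["fy"]*z,z],1)
    return (C-P["t"])@P["R"]
E
python3 - <<'E'
from h import *
for cam in ["top","scene"]:
    p,d=env.camera(cam);P=env.camera_params(cam)
    for n in ["flask_mid","jar_mid","bottle_mid","stirrer_plate","balance_pan","tray_floor","mat_top","rack_mid","tipbox_mid","beaker_mid"]:
        r=env.outline_of(cam,n)
        for o in r[:3]:
            X=cloud(P,d,o["region"])
            if len(X)<5: print(cam,n,"few",o["bbox"]);continue
            zt=np.percentile(X[:,2],97); T=X[X[:,2]>zt-.008]
            print(cam,n,round(o["confidence"],2),np.round(o["bbox"]),o["region"].sum(),"lo",X.min(0).round(3),"hi",X.max(0).round(3),"topmean",T.mean(0).round(3))
    if cam=="top":
        big=cv2.resize(p[210:330,190:510],None,fx=2.5,fy=2.5,interpolation=cv2.INTER_CUBIC);cv2.imwrite("pics/crop1.png",big[...,::-1])
print(env.observe()['t'])
E
```

```text
top flask_mid 0.66 [214. 193. 240. 219.] 541 lo [ 0.639  0.32  -0.005] hi [0.707 0.416 0.091] topmean [0.675 0.358 0.083]
top flask_mid 0.58 [378. 244. 397. 268.] 406 lo [ 0.501 -0.14   0.046] hi [ 0.566 -0.077  0.166] topmean [ 0.532 -0.109  0.161]
top jar_mid 0.68 [450. 280. 478. 300.] 481 lo [ 0.402 -0.384 -0.005] hi [ 0.471 -0.308  0.07 ] topmean [ 0.439 -0.339  0.064]
top bottle_mid 0.52 [300. 249. 315. 266.] 299 lo [0.504 0.094 0.082] hi [0.554 0.147 0.189] topmean [0.528 0.123 0.182]
top stirrer_plate 0.87 [282. 229. 335. 295.] 2556 lo [ 0.416  0.04  -0.007] hi [0.619 0.211 0.069] topmean [0.54  0.127 0.06 ]
top balance_pan 0.89 [352. 228. 418. 302.] 2744 lo [ 0.401 -0.192 -0.006] hi [ 0.61  -0.014  0.061] topmean [ 0.529 -0.109  0.048]
top balance_pan 0.16 [436. 261. 493. 317.] 1718 lo [ 0.369 -0.429 -0.005] hi [ 0.52  -0.271  0.027] topmean [ 0.449 -0.35   0.019]
top tray_floor 0.93 [437. 262. 493. 317.] 1903 lo [ 0.367 -0.432 -0.005] hi [ 0.526 -0.271  0.069] topmean [ 0.445 -0.351  0.022]
top tray_floor 0.25 [283. 229. 336. 292.] 2564 lo [ 0.421  0.041 -0.008] hi [0.616 0.
[... 2516 characters left out ...]
618 -0.015  0.083] topmean [ 0.544 -0.114  0.046]
scene rack_mid 0.81 [290. 283. 355. 344.] 2169 lo [ 0.688 -0.115 -0.004] hi [0.804 0.064 0.11 ] topmean [ 0.759 -0.035  0.103]
scene tipbox_mid 0.97 [153. 324. 213. 384.] 2095 lo [ 0.651 -0.444 -0.   ] hi [ 0.738 -0.323  0.069] topmean [ 0.695 -0.384  0.06 ]
scene tipbox_mid 0.16 [147. 246. 199. 305.] 1883 lo [ 0.356 -0.434 -0.007] hi [ 0.532 -0.271  0.064] topmean [ 0.46  -0.356  0.018]
scene beaker_mid 0.88 [421. 218. 447. 253.] 728 lo [ 0.642  0.32  -0.005] hi [0.712 0.394 0.087] topmean [0.677 0.354 0.082]
scene beaker_mid 0.48 [162. 250. 185. 280.] 592 lo [ 0.413 -0.371 -0.001] hi [ 0.476 -0.308  0.067] topmean [ 0.445 -0.339  0.062]
1.2
```

View pics/crop1.png

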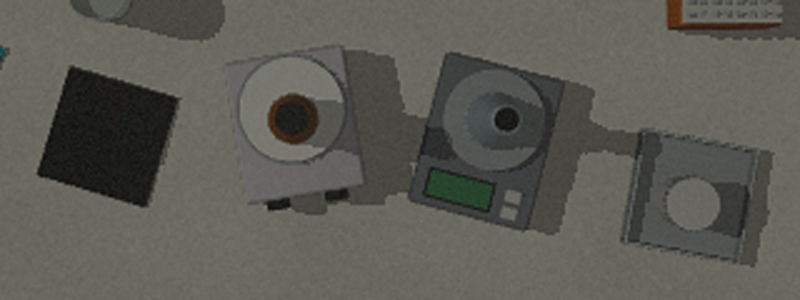

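```bash
cat >> h.py <<'E'
def ortho(P,img,cx,cy,z,half=.12,s=1500):
    n=int(2*half*s); 
    # ortho px (i right=-y, j down=-x)
    src=np.float32([[0,0],[n,0],[n,n],[0,n]])
    w=[(cx+half-j/s, cy+half-i/s, z) for i,j in src]
    dst=np.float32([proj(P,X) for X in w])
    H=cv2.getPerspectiveTransform(dst,src)
    return cv2.warpPerspective(img,H,(n,n),flags=cv2.INTER_CUBIC)
E
python3 - <<'E'
from h import *
sp={"mat":(.505,.354,.004),"stir":(.54,.125,.06),"bal":(.532,-.11,.048),"tray":(.449,-.351,.02)}
rows=[]
for cam in ["top","scene"]:
    p,d=env.camera(cam);P=env.camera_params(cam)
    row=[]
    for k,(x,y,z) in sp.items():
        o=ortho(P,p,x,y,z,.1,1000); o=cv2.convertScaleAbs(o,alpha=1.3)
        o=cv2.cvtColor(o,cv2.COLOR_RGB2BGR)
        R={"mat":0,"stir":62,"bal":60,"tray":0}[k]
        if R: cv2.circle(o,(100,100),R,(0,0,255),1)
        cv2.drawMarker(o,(100,100),(0,0,255),0,10); row.append(o)
    rows.append(np.hstack(row))
cv2.imwrite("pics/ortho.png",np.vstack(rows))
# mat by threshold; plates/tray depth-based
for cam in ["top","scene"]:
    p,d=env.camera(cam);P=env.camera_params(cam)
    o=ortho(P,p,.505,.354,.004,.12,1500)
    g=cv2.GaussianBlur(cv2.cvtColor(o,cv2.COLOR_RGB2GRAY),(5,5),0)
    t,m=cv2.threshold(g,0,255,cv2.THRESH_BINARY_INV+cv2.THRESH_OTSU)
    c=max(cv2.findContours(m,0,2)[0],key=cv2.contourArea); r=cv2.minAreaRect(c)
    print(cam,"mat",.505+.12-r[0][1]/1500,.354+.12-r[0][0]/1500,np.array(r[1])/1500,r[2])
E
```

```text
top mat 0.5026999918619792 0.35356667073567705 [0.1436621  0.14184952] 15.255118370056152
scene mat 0.5070377298990886 0.3537276611328125 [0.13958515 0.13840338] 15.471327781677246
```

View pics/ortho.png

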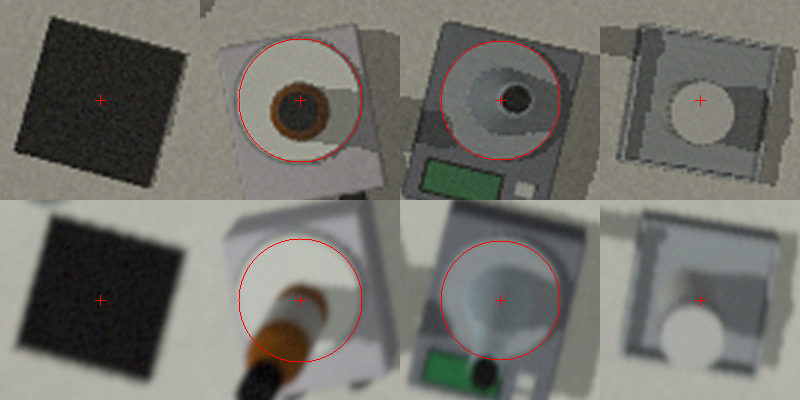

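```bash
cat >> h.py <<'E'
from scipy.spatial.transform import Rotation as Ro
def toolpose():
    s=env.observe(); q=s["tcp_rot"]; return s,np.array(s["ee_pos"]),Ro.from_quat([q[1],q[2],q[3],q[0]])
def go(x,y,z,yaw=0):
    s,p,R=toolpose()
    off=R.inv().apply(np.array([x,y,z])-p)
    Rt=Ro.from_euler('z',yaw,degrees=True)*Ro.from_matrix(np.diag([1,-1,-1]))
    print("t",round(s["t"],2),"pos",p.round(4),"gap",round(s["finger_gap"],4),"F",s["force"].round(2),"j",s["joint_pos"].round(2))
    print("OFF",off.round(4),"ROT",(R.inv()*Rt).as_rotvec(degrees=True).round(2))
E
python3 -c "
from h import *
go(.42,-.36,.26)"
```

```text
t 1.4 pos [ 0.1298 -0.5087  0.1999] gap 0.092 F [-0.31 -0.52  0.15] j [-1.47  0.34  1.52  0.    1.28 -0.15]
OFF [ 0.3179 -0.0723 -0.0601] ROT [ 0.   -0.   14.32]
```

Emit:
move_arm(claw=[-1, -1, -1, -1, -1, -1, -1, -1], offset=[[0, 0, -0.05], [0.318, -0.072, -0.06], [0.318, -0.072, -0.06], [0.318, -0.072, -0.06], [0.318, -0.072, -0.06], [0.318, -0.072, -0.06], [0.318, -0.072, -0.06], [0.318, -0.072, -0.06]], rotation=[[0, 0, 7], [0, 0, 14.3], [0, 0, 14.3], [0, 0, 14.3], [0, 0, 14.3], [0, 0, 14.3], [0, 0, 14.3], [0, 0, 14.3]])

```text
t: 2.2
ee_pos: [0.4231, -0.3581, 0.26]
tcp_rot: [-0.0, 1.0, 0.002, 0.0]
force: [-0.2, -0.3, 1.0]
finger_gap: 0.0916
```

Run:
```python
from h import *
go(.532,.123,.26)
s,p,R=toolpose()
img,d=env.camera("wrist"); cv2.imwrite("pics/w1.png",img[...,::-1])
```

```text
t 2.2 pos [ 0.4231 -0.3581  0.26  ] gap 0.0916 F [-0.25 -0.26  0.98] j [-0.84  0.36  1.33  0.    1.45  0.73]
OFF [ 1.104e-01 -4.807e-01  3.000e-04] ROT [-0.01 -0.06  0.18]
```

View pics/w1.png

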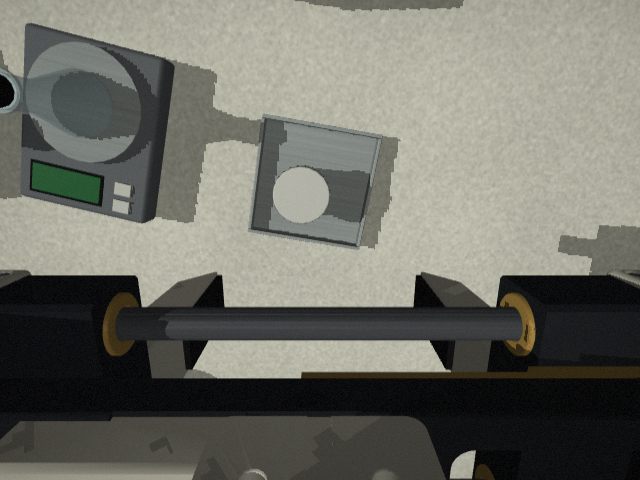

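The wrist view shows the tray with corners (265,115), (382,136), (358,247) and (249,231), the jar lid at (301,195) and the balance pan at (84,103). I'll compare these with the external cameras.

```bash
cat >> h.py <<'E'
def wristP():
    s,p,R=toolpose(); P=dict(env.camera_params("wrist")); T=P["T_tool_cam"]
    Rw=R.as_matrix()@T[:3,:3]; c=p+R.as_matrix()@T[:3,3]
    P["R"]=Rw.T; P["t"]=-Rw.T@c; return P
E
python3 - <<'E'
from h import *
P=wristP()
c=[ray(P,u,v,.02) for u,v in [(265,115),(382,136),(358,247),(249,231)]]
print(np.round(c,4),np.mean(c,0), [np.linalg.norm(c[i]-c[i-1]).round(3) for i in range(4)])
print("jar",ray(P,301,195,.064))
print("pan",ray(P,84,103,.048))
E
```

```text
[[ 0.5255 -0.2942  0.02  ]
 [ 0.5031 -0.428   0.02  ]
 [ 0.37   -0.4046  0.02  ]
 [ 0.39   -0.2697  0.02  ]] [ 0.44714751 -0.3491084   0.02      ] [np.float64(0.138), np.float64(0.136), np.float64(0.135), np.float64(0.136)]
jar [ 0.44078949 -0.33640156  0.064     ]
pan [ 0.53467256 -0.10823011  0.048     ]
```

Emit:
move_arm(claw=[-1, -1, -1, -1, -1, -1, -1, -1], offset=[[0, -0.05, 0], [0, -0.1, 0], [0.02, -0.38, 0], [0.02, -0.38, 0], [0.02, -0.38, 0], [0.02, -0.38, 0], [0.02, -0.38, 0], [0.02, -0.38, 0]], rotation=[[0, 0, 0], [0, 0, 0], [0, 0, 0], [0, 0, 0], [0, 0, 0], [0, 0, 0], [0, 0, 0], [0, 0, 0]])

```text
t: 3.05
ee_pos: [0.4429, 0.0258, 0.2607]
tcp_rot: [-0.001, 1.0, 0.003, 0.002]
force: [1.4, -0.9, -0.2]
finger_gap: 0.0915
```

Run:
```python
from h import *
go(.532,.123,.26)
img,d=env.camera("wrist"); cv2.imwrite("pics/w2.png",img[...,::-1])
for n in ["stirrer_plate","bottle_mid","balance_pan","flask_mid"]:
    for o in env.outline_of("wrist",n)[:1]: print(n,o["confidence"],o["bbox"])
```

```text
t 3.05 pos [0.4429 0.0258 0.2607] gap 0.0915 F [ 1.36 -0.88 -0.23] j [-0.12  0.14  1.62  0.    1.38  1.45]
OFF [ 0.0896 -0.0966  0.0011] ROT [-0.09 -0.18  0.35]
stirrer_plate 0.96 [140.6, 35.0, 305.9, 224.0]
bottle_mid 0.78 [153.6, 87.5, 253.1, 158.8]
balance_pan 0.87 [351.6, 45.6, 525.0, 239.7]
flask_mid 0.58 [414.4, 91.0, 515.2, 159.8]
```

View pics/w2.png

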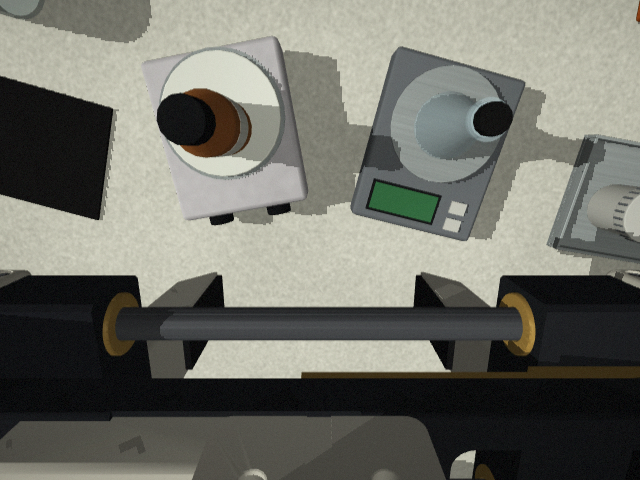

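The wrist view shows the bottle cap at (186,119), stopper at (492,119), stirrer plate centre at about (221,113) and pan centre at about (449,123).

Run:
```python
from h import *
P=wristP()
print("cap",ray(P,186,119,.182),"stopper",ray(P,492,119,.162))
print("plate",ray(P,221,113,.06),"pan",ray(P,449,123,.048))
img,d=env.camera("wrist")
row=[]
for (x,y,z,r) in [(.537,.126,.06,62),(.532,-.109,.048,60),(.530,.123,.182,18),(.534,-.109,.162,13)]:
    o=cv2.cvtColor(ortho(P,img,x,y,z,.08 if r>50 else .03,1250 if r>50 else 3333),cv2.COLOR_RGB2BGR)
    cv2.circle(o,(100,100),int(r*(1.25 if r>50 else 3.333)),(0,0,255),1); row.append(o)
cv2.imwrite("pics/o2.png",np.hstack(row))
for cam in ["top","scene"]:
    P=env.camera_params(cam)
```

```text
cap [0.52855759 0.11776723 0.182     ] stopper [ 0.53071794 -0.10714031  0.162     ]
plate [0.54241981 0.12470014 0.06      ] pan [ 0.53420532 -0.1145872   0.048     ]Traceback (most recent call last):
  File "<stdin>", line 10, in <module>
    return _nx.concatenate(arrs, 1, dtype=dtype, casting=casting)
           ~~~~~~~~~~~~~~~^^^^^^^^^^^^^^^^^^^^^^^^^^^^^^^^^^^^^^^
ValueError: all the input array dimensions except for the concatenation axis must match exactly, but along dimension 0, the array at index 0 has size 200 and the array at index 2 has size 199
```

Run:
```python
from h import *
s,p,R=toolpose();print(p,s["tcp_rot"])
P=wristP()
img,d=env.camera("wrist")
row=[]
for (x,y,z,r) in [(.540,.126,.06,62),(.532,-.111,.048,60),(.530,.121,.182,18),(.532,-.109,.162,13)]:
    o=cv2.cvtColor(ortho(P,img,x,y,z,.08 if r>50 else .03,1250 if r>50 else 10/.003),cv2.COLOR_RGB2BGR)
    o=cv2.resize(o,(200,200))
    cv2.circle(o,(100,100),int(r*(1.25 if r>50 else 3.333)),(0,0,255),1); row.append(o)
cv2.imwrite("pics/o2.png",np.hstack(row))
```

```text
[0.44340333 0.02228937 0.26036925] [-3.33573132e-04  9.99997334e-01  1.93634063e-03  1.21270398e-03]
```

View pics/o2.png

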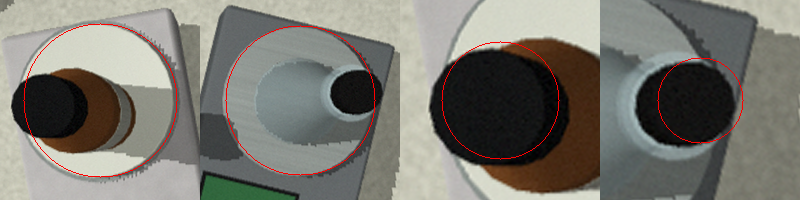

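```bash
python3 -c "
from h import *
go(.531,.123,.26)"
```

```text
t 3.4 pos [0.4434 0.0221 0.2604] gap 0.0918 F [ 0.09 -0.87  0.63] j [-0.12  0.14  1.62  0.    1.38  1.44]
OFF [ 0.0879 -0.1007  0.0006] ROT [-0.04 -0.13  0.18]
```

Emit:
move_arm(claw=[-1, -1, -1, -1, -1, -1], offset=[[0.04, -0.05, 0], [0.088, -0.101, 0.01], [0.088, -0.101, 0.02], [0.088, -0.101, 0.03], [0.088, -0.101, 0.03], [0.088, -0.101, 0.03]], rotation=[[0, -0.1, 0.2], [0, -0.1, 0.2], [0, -0.1, 0.2], [0, -0.1, 0.2], [0, -0.1, 0.2], [0, -0.1, 0.2]])

```text
t: 4.0
ee_pos: [0.5308, 0.1219, 0.2308]
tcp_rot: [-0.0, 1.0, -0.001, -0.0]
force: [0.0, -0.5, 0.7]
finger_gap: 0.0915
```

Run:
```python
from h import *
go(.531,.123,.152)
img,d=env.camera("wrist"); cv2.imwrite("pics/w3.png",img[...,::-1])
p,d=env.camera("top"); cv2.imwrite("pics/t3.png",cv2.resize(p[200:340,220:420],None,fx=4,fy=4)[...,::-1])
```

```text
t 4.0 pos [0.5308 0.1219 0.2308] gap 0.0915 F [ 0.03 -0.52  0.69] j [0.08 0.36 1.42 0.   1.37 1.66]
OFF [ 0.0002 -0.0011  0.0788] ROT [-0.02  0.   -0.12]
```

View pics/w3.png

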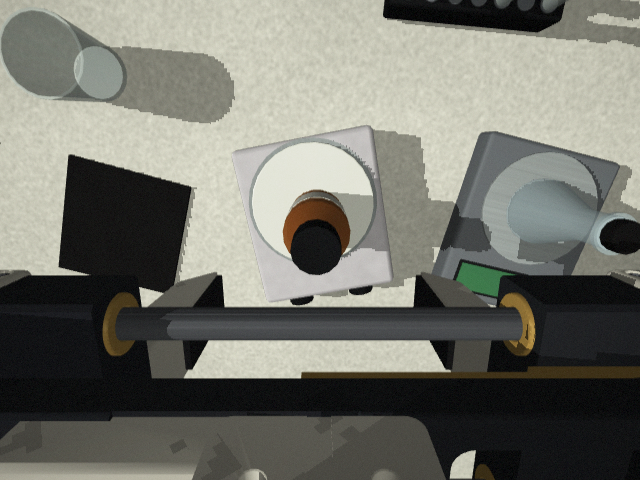

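View pics/t3.png

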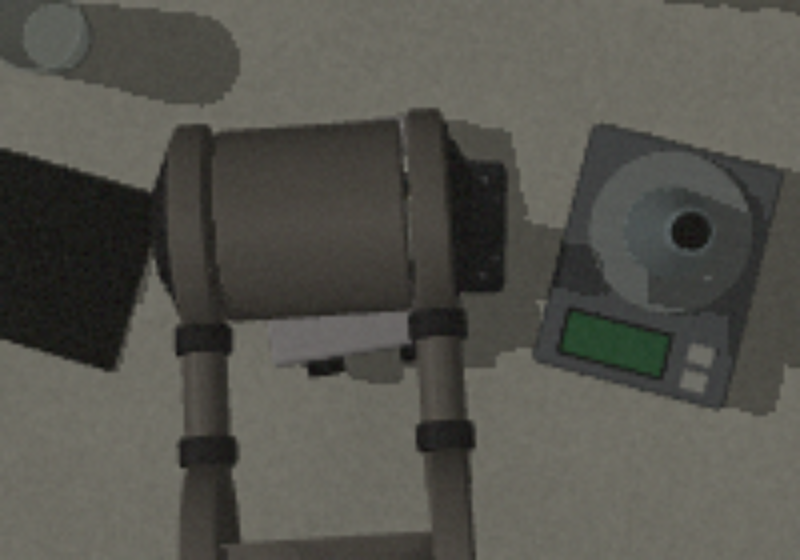

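The wrist view shows the cap at (317,247), centred between the fingers, and plate centre at (312,202). The mat corners are (69,155), (191,187) and (59,267).

Run:
```python
from h import *
P=wristP()
print("cap",ray(P,317,247,.182)); print("plate",ray(P,312,202,.06))
a,b,c=[ray(P,u,v,.004) for u,v in [(69,155),(191,187),(59,267)]]
print(a,b,c,"mat",(b+c)/2,np.linalg.norm(a-b),np.linalg.norm(a-c))
go(.53,.123,.152)
```

```text
cap [0.53111483 0.12437088 0.182     ]
plate [0.54303115 0.13003791 0.06      ]
[0.58871037 0.40611647 0.004     ] [0.55213793 0.2712636  0.004     ] [0.45463816 0.44319172 0.004     ] mat [0.50338804 0.35722766 0.004     ] 0.13972416108104457 0.13910403208164546
t 4.1 pos [0.5312 0.1221 0.2317] gap 0.0918 F [-0.83 -0.3   0.44] j [0.08 0.36 1.42 0.   1.37 1.66]
OFF [-0.0013 -0.0009  0.0797] ROT [-0.04 -0.12 -0.13]
```

Emit:
move_arm(claw=[-1, -1, -1, -1, 0.4, 1, 1, 1], offset=[[0, -0.001, 0.03], [0, -0.001, 0.06], [0, -0.001, 0.08], [0, -0.001, 0.08], [0, -0.001, 0.08], [0, -0.001, 0.08], [0, -0.001, 0.08], [0, -0.001, 0.08]], rotation=[[0, 0, 0], [0, 0, 0], [0, 0, 0], [0, 0, 0], [0, 0, 0], [0, 0, 0], [0, 0, 0], [0, 0, 0]], grip_force=25)

```text
t: 4.9
ee_pos: [0.5318, 0.1232, 0.1527]
tcp_rot: [-0.0, 1.0, -0.001, 0.002]
force: [0.3, 0.7, -0.2]
finger_gap: 0.0643
```

Run:
```python
from h import *
go(.531,.123,.222)
```

```text
t 4.9 pos [0.5318 0.1232 0.1527] gap 0.0643 F [ 0.34  0.66 -0.15] j [0.09 0.42 1.54 0.   1.18 1.66]
OFF [-0.0005  0.0001 -0.0693] ROT [-0.05 -0.22 -0.13]
```

Emit:
move_arm(claw=[1, 1, 1, 1, 1, 1, 1, 1], offset=[[0, 0, 0], [0, 0, 0], [0, 0, 0], [0, 0, 0], [0, 0, 0], [0, 0, 0], [0, 0, 0], [0, 0, -0.005]], rotation=[[0, 0, 0], [0, 0, 0], [0, 0, 0], [0, 0, 0], [0, 0, 0], [0, 0, 0], [0, 0, 0], [0, 0, 0]])

```text
t: 5.7
ee_pos: [0.5311, 0.123, 0.157]
tcp_rot: [-0.0, 1.0, -0.001, 0.001]
force: [-0.2, -0.0, -1.9]
finger_gap: 0.0339
```

Emit:
move_arm(claw=[1, 1, 1, 1], offset=[[0, 0, -0.03], [0, 0, -0.06], [0, 0, -0.075], [0, 0, -0.075]], rotation=[[0, 0, 0], [0, 0, 0], [0, 0, 0], [0, 0, 0]])

```text
t: 6.1
ee_pos: [0.5321, 0.123, 0.2344]
tcp_rot: [-0.0, 1.0, -0.001, 0.003]
force: [0.6, -0.4, -1.9]
finger_gap: 0.0339
```

Run:
```python
from h import *
go(.504,.355,.20)
img,d=env.camera("wrist"); cv2.imwrite("pics/w4.png",img[...,::-1])
```

```text
t 6.1 pos [0.5321 0.123  0.2344] gap 0.0339 F [ 0.59 -0.44 -1.94] j [0.09 0.35 1.41 0.   1.37 1.66]
OFF [-0.0288 -0.2319  0.0343] ROT [-0.04 -0.36 -0.12]
```

View pics/w4.png

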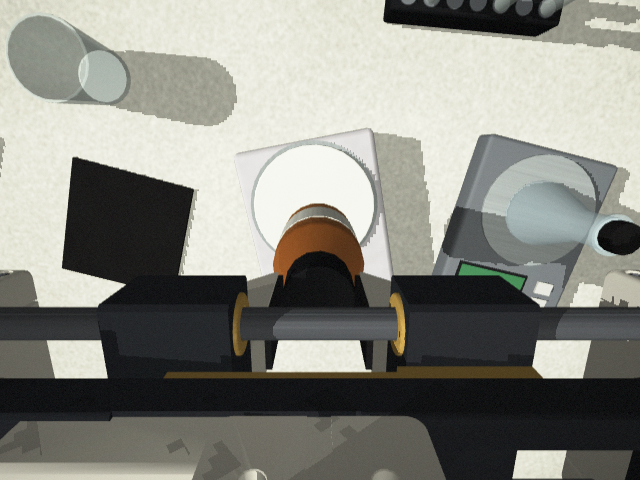

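Emit:
move_arm(claw=[1, 1, 1, 1, 1, 1, 1, 1], offset=[[-0.003, -0.02, 0], [-0.008, -0.06, 0], [-0.013, -0.1, 0], [-0.018, -0.14, 0], [-0.023, -0.18, 0.01], [-0.028, -0.22, 0.02], [-0.028, -0.232, 0.04], [-0.028, -0.232, 0.07]], rotation=[[0, 0, 0], [0, 0, 0], [0, 0, 0], [0, 0, 0], [0, 0, 0], [0, 0, 0], [0, 0, 0], [0, 0, 0]])

```text
t: 6.95
ee_pos: [0.5033, 0.3575, 0.161]
tcp_rot: [-0.001, 1.0, 0.0, 0.002]
force: [1.0, 0.0, -1.5]
finger_gap: 0.0338
```

Run:
```python
from h import *
img,d=env.camera("wrist"); cv2.imwrite("pics/w5.png",img[...,::-1])
go(.504,.355,.097)
```

```text
t 7.0 pos [0.5005 0.3546 0.1544] gap 0.034 F [-1.67 -0.4  -7.55] j [ 0.49  0.54  1.33 -0.    1.28  2.06]
OFF [ 0.0039 -0.0007  0.0574] ROT [ 0.27  0.36 -0.01]
```

View pics/w5.png

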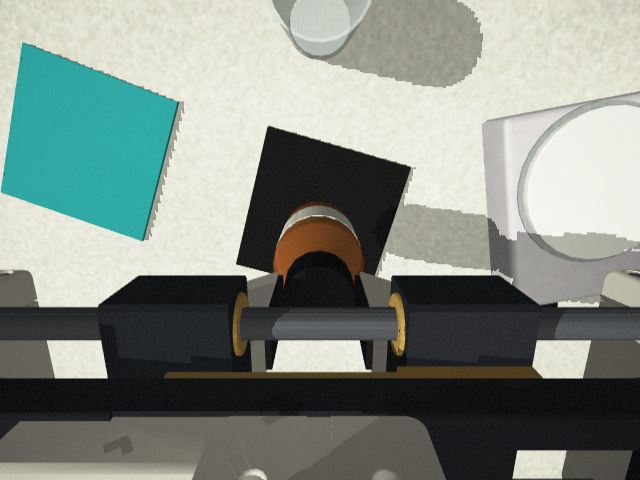

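The bottle is held upright over the black mat. The mat corners are (267,126), (411,167) and (237,263).

Run:
```python
from h import *
img,d=env.camera("wrist"); cv2.imwrite("pics/w6.png",cv2.resize(img[100:300,200:440],None,fx=3,fy=3)[...,::-1])
P=wristP()
a,b,c=[ray(P,u,v,.004) for u,v in [(267,126),(411,167),(237,263)]]
print("mat",(b+c)/2,np.linalg.norm(a-b),np.linalg.norm(a-c))
go(.504,.355,.097)
```

```text
mat [0.49961391 0.3519776  0.004     ] 0.13782782636944318 0.13557028273797295
t 7.05 pos [0.5005 0.3538 0.1564] gap 0.034 F [-0.92 -0.4  -3.26] j [ 0.49  0.54  1.32 -0.    1.28  2.06]
OFF [ 0.004  -0.0015  0.0593] ROT [ 0.31  0.42 -0.06]
```

View pics/w6.png

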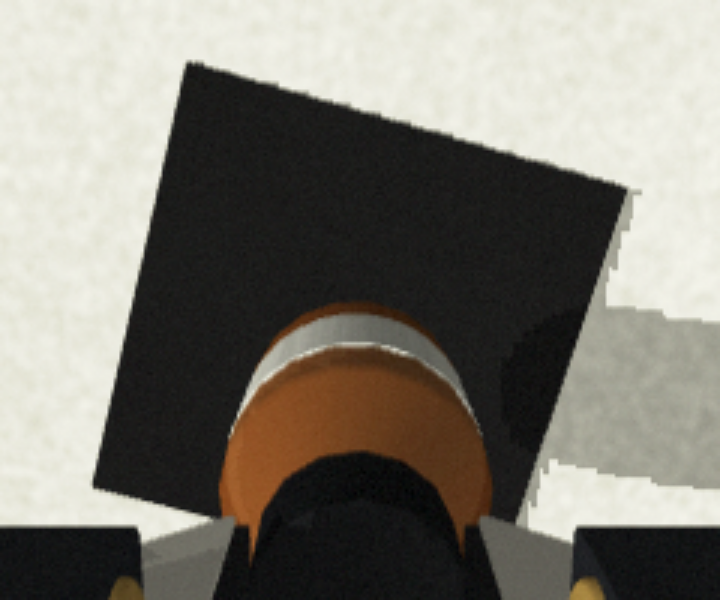

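Emit:
move_arm(claw=[1, 1, 1, 1, 1, 1, 1], offset=[[0.003, 0, 0.02], [0.004, 0, 0.04], [0.004, 0, 0.05], [0.004, 0, 0.055], [0.004, 0, 0.058], [0.004, 0, 0.06], [0.004, 0, 0.06]], rotation=[[0.3, 0.4, 0], [0.3, 0.4, 0], [0.3, 0.4, 0], [0.3, 0.4, 0], [0.3, 0.4, 0], [0.3, 0.4, 0], [0.3, 0.4, 0]])

```text
t: 7.75
ee_pos: [0.5043, 0.3536, 0.0969]
tcp_rot: [-0.0, 1.0, -0.001, 0.0]
force: [-0.3, 0.1, -1.3]
finger_gap: 0.0338
```

Run:
```python
from h import *
go(.504,.354,.0965)
```

```text
t 7.75 pos [0.5043 0.3536 0.0969] gap 0.0338 F [-0.26  0.1  -1.25] j [0.49 0.6  1.4  0.   1.14 2.06]
OFF [-0.0003 -0.0004  0.0004] ROT [-0.02 -0.03 -0.07]
```

Emit:
move_arm(claw=[1, 1, 0.2, -0.5, -1, -1, -1, -1], offset=[[0, 0, 0.001], [0, 0, 0.001], [0, 0, 0.001], [0, 0, 0.001], [0, 0, 0.001], [0, 0, 0.001], [0, 0, 0.001], [0, 0, 0]], rotation=[[0, 0, 0], [0, 0, 0], [0, 0, 0], [0, 0, 0], [0, 0, 0], [0, 0, 0], [0, 0, 0], [0, 0, 0]])

```text
t: 8.55
ee_pos: [0.5042, 0.3535, 0.0968]
tcp_rot: [-0.0, 1.0, -0.001, 0.0]
force: [-0.5, 0.7, 0.2]
finger_gap: 0.0725
```

Emit:
move_arm(claw=[-1, -1, -1, -1, -1, -1], offset=[[0, 0, -0.02], [0, 0, -0.06], [0, 0, -0.1], [0, 0, -0.135], [0, 0, -0.135], [0, 0, -0.135]], rotation=[[0, 0, 0], [0, 0, 0], [0, 0, 0], [0, 0, 0], [0, 0, 0], [0, 0, 0]])

```text
t: 9.15
ee_pos: [0.5043, 0.3536, 0.2324]
tcp_rot: [-0.0, 1.0, -0.001, 0.001]
force: [0.3, 0.2, -0.6]
finger_gap: 0.0916
```

Run:
```python
from h import *
go(.45,-.05,.24)
img,d=env.camera("wrist"); cv2.imwrite("pics/w7.png",img[...,::-1])
```

```text
t 9.15 pos [0.5043 0.3536 0.2324] gap 0.0916 F [ 0.27  0.23 -0.55] j [ 0.49  0.49  1.2  -0.    1.45  2.06]
OFF [-0.0539  0.4036 -0.008 ] ROT [-0.05 -0.09 -0.06]
```

View pics/w7.png

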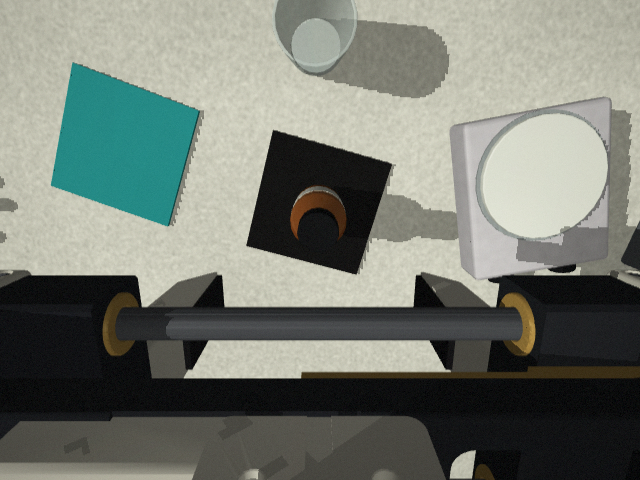

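The bottle stands upright in the middle of the mat, released. Next is the flask.

Emit:
move_arm(claw=[-1, -1, -1, -1, -1, -1, -1, -1], offset=[[-0.01, 0.03, -0.005], [-0.03, 0.15, -0.01], [-0.054, 0.345, -0.01], [-0.054, 0.345, -0.01], [-0.054, 0.345, -0.01], [-0.054, 0.345, -0.01], [-0.054, 0.345, -0.01], [-0.054, 0.345, -0.01]], rotation=[[0, 0, 0], [0, 0, 0], [0, 0, 0], [0, 0, 0], [0, 0, 0], [0, 0, 0], [0, 0, 0], [0, 0, 0]])

```text
t: 10.0
ee_pos: [0.4477, 0.005, 0.2397]
tcp_rot: [0.001, 1.0, -0.002, -0.002]
force: [0.1, 0.6, -0.0]
finger_gap: 0.0917
```

Emit:
move_arm(claw=[-1, -1, -1], offset=[[0, 0, 0], [0, 0, 0], [0, 0, 0]], rotation=[[0, 0, 0], [0, 0, 0], [0, 0, 0]])

```text
t: 10.3
ee_pos: [0.4475, 0.006, 0.239]
tcp_rot: [0.0, 1.0, -0.002, -0.003]
force: [0.9, 1.4, -0.2]
finger_gap: 0.0922
```

Run:
```python
from h import *
img,d=env.camera("wrist")
P=wristP(); cv2.imwrite("pics/w8.png",img[...,::-1])
row=[]
for (x,y,z,r,h,) in [(.541,.128,.06,62,.08),(.532,-.111,.048,60,.08),(.531,-.108,.162,13,.04),(.531,-.108,.148,14,.04)]:
    o=cv2.cvtColor(ortho(P,img,x,y,z,h,100/h),cv2.COLOR_RGB2BGR)
    o=cv2.resize(o,(200,200))
    cv2.circle(o,(100,100),int(r*.1/h),(0,0,255),1); row.append(o)
cv2.imwrite("pics/o8.png",np.hstack(row))
go(.531,-.108,.2)
```

```text
t 10.35 pos [0.4476 0.0061 0.2392] gap 0.0919 F [0.27 0.19 0.76] j [-0.16  0.17  1.65 -0.    1.33  1.42]
OFF [0.0839 0.1139 0.0388] ROT [ 0.03  0.31 -0.16]
```

View pics/w8.png

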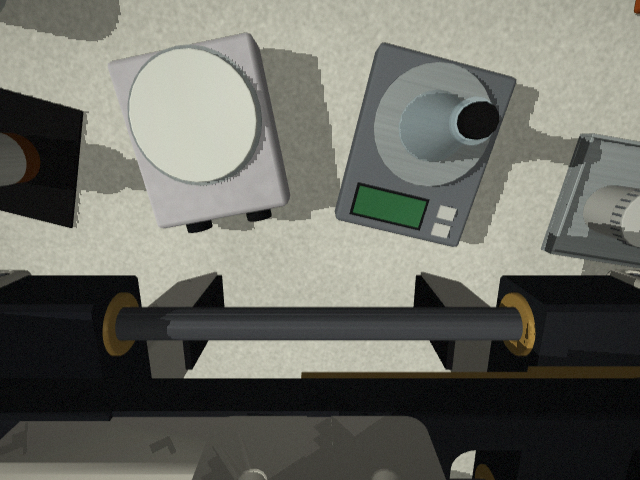

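View pics/o8.png

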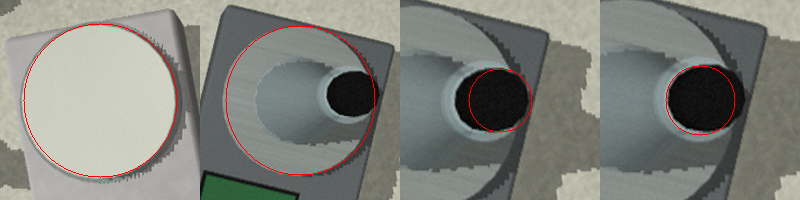

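The plate and pan circles fit at (.541,.128) and (.532,-.111). The stopper fits at (.531,-.108).

Emit:
move_arm(claw=[-1, -1, -1, -1, -1, -1, -1, -1], offset=[[0.03, 0.04, 0], [0.06, 0.08, 0.01], [0.084, 0.114, 0.02], [0.084, 0.114, 0.03], [0.084, 0.114, 0.039], [0.084, 0.114, 0.039], [0.084, 0.114, 0.039], [0.084, 0.114, 0.039]], rotation=[[0, 0.3, 0], [0, 0.3, 0], [0, 0.3, 0], [0, 0.3, 0], [0, 0.3, 0], [0, 0.3, 0], [0, 0.3, 0], [0, 0.3, 0]])

```text
t: 11.15
ee_pos: [0.5312, -0.1072, 0.2008]
tcp_rot: [0.001, 1.0, -0.001, 0.001]
force: [-0.8, 0.6, 0.1]
finger_gap: 0.0912
```

Run:
```python
from h import *
img,d=env.camera("wrist"); cv2.imwrite("pics/w9.png",img[...,::-1])
go(.531,-.108,.122)
```

```text
t 11.2 pos [ 0.5312 -0.1074  0.2008] gap 0.0918 F [-0.31  0.24 -0.13] j [-0.34  0.37  1.48 -0.    1.29  1.23]
OFF [-0.0003  0.0005  0.0788] ROT [ 0.06 -0.08 -0.1 ]
```

View pics/w9.png

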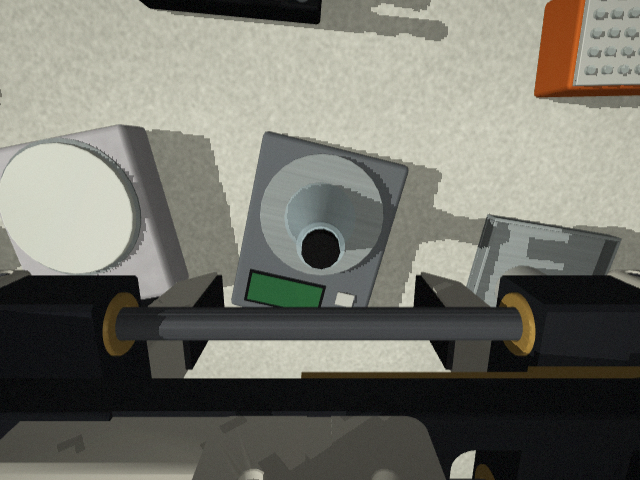

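Run:
```python
from h import *
P=wristP(); print(ray(P,320,248,.162))
```

```text
[ 0.53364124 -0.1071946   0.162     ]
```

Emit:
move_arm(claw=[-1, -1, -1, -1, 0.4, 1, 1, 1], offset=[[0, 0, 0.03], [0, 0, 0.06], [0, 0, 0.079], [0, 0, 0.079], [0, 0, 0.079], [0, 0, 0.079], [0, 0, 0.079], [0, 0, 0.079]], rotation=[[0, 0, 0], [0, 0, 0], [0, 0, 0], [0, 0, 0], [0, 0, 0], [0, 0, 0], [0, 0, 0], [0, 0, 0]], grip_force=20)

```text
t: 12.0
ee_pos: [0.5318, -0.1076, 0.1228]
tcp_rot: [0.001, 1.0, -0.001, 0.002]
force: [-0.2, -0.2, 0.3]
finger_gap: 0.0646
```

Emit:
move_arm(claw=[1, 1, 1, 1, 1, 1, 1, 1], offset=[[0, 0, 0], [0, 0, 0], [0, 0, 0], [0, 0, 0], [0, 0, 0], [0, 0, 0], [0, 0, 0], [0, 0, 0]], rotation=[[0, 0, 0], [0, 0, 0], [0, 0, 0], [0, 0, 0], [0, 0, 0], [0, 0, 0], [0, 0, 0], [0, 0, 0]])

```text
t: 12.8
ee_pos: [0.5318, -0.1077, 0.1227]
tcp_rot: [0.001, 1.0, -0.001, 0.001]
force: [-0.3, -0.2, -0.0]
finger_gap: 0.0255
```

Emit:
move_arm(claw=[1, 1, 1, 1, 1, 1, 1, 1], offset=[[0, 0, -0.02], [0, 0, -0.05], [0.001, -0.02, -0.07], [0.003, -0.06, -0.075], [0.005, -0.1, -0.075], [0.007, -0.14, -0.075], [0.009, -0.18, -0.075], [0.009, -0.215, -0.075]], rotation=[[0, 0, 0], [0, 0, 0], [0, 0, 0], [0, 0, 0], [0, 0, 0], [0, 0, 0], [0, 0, 0], [0, 0, 0]])

```text
t: 13.6
ee_pos: [0.5406, 0.1095, 0.197]
tcp_rot: [0.001, 1.0, -0.001, 0.001]
force: [0.4, 0.1, -3.0]
finger_gap: 0.0254
```

Run:
```python
from h import *
go(.540,.128,.135)
```

```text
t 13.6 pos [0.5406 0.1095 0.197 ] gap 0.0254 F [ 0.39  0.05 -2.97] j [ 0.06  0.39  1.46 -0.    1.29  1.63]
OFF [-0.0008 -0.0186  0.062 ] ROT [ 0.08 -0.13 -0.07]
```

Emit:
move_arm(claw=[1, 1, 1, 1, 1, 1], offset=[[-0.001, -0.018, 0], [-0.001, -0.0185, 0.01], [-0.001, -0.0185, 0.03], [-0.001, -0.0185, 0.045], [-0.001, -0.0185, 0.052], [-0.001, -0.0185, 0.052]], rotation=[[0, 0, 0], [0, 0, 0], [0, 0, 0], [0, 0, 0], [0, 0, 0], [0, 0, 0]])

```text
t: 14.2
ee_pos: [0.5389, 0.1271, 0.1436]
tcp_rot: [0.001, 1.0, -0.001, -0.0]
force: [0.1, 1.8, -1.7]
finger_gap: 0.025
```

Run:
```python
from h import *
img,d=env.camera("wrist"); cv2.imwrite("pics/w10.png",img[...,::-1])
go(.540,.128,.1347)
```

```text
t 14.25 pos [0.5396 0.1273 0.1447] gap 0.0251 F [ 0.21 -0.07 -1.09] j [ 0.09  0.44  1.53 -0.    1.17  1.67]
OFF [ 0.0004 -0.0007  0.01  ] ROT [ 0.09 -0.08 -0.11]
```

View pics/w10.png

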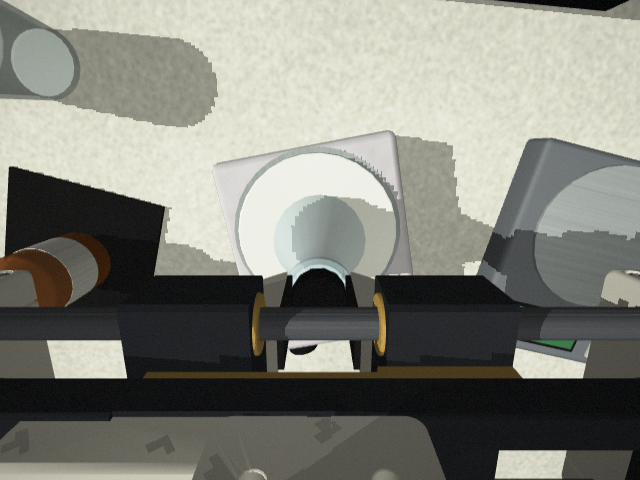

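Emit:
move_arm(claw=[1, 1, 1, 1], offset=[[0, 0, 0.005], [0, 0, 0.008], [0, 0, 0.01], [0, 0, 0.01]], rotation=[[0, 0, 0], [0, 0, 0], [0, 0, 0], [0, 0, 0]])

```text
t: 14.65
ee_pos: [0.5397, 0.1272, 0.1348]
tcp_rot: [0.001, 1.0, -0.001, 0.001]
force: [-0.5, -0.1, -2.6]
finger_gap: 0.0251
```

Run:
```python
from h import *
go(.540,.128,.1347)
```

```text
t 14.65 pos [0.5397 0.1272 0.1348] gap 0.0251 F [-0.55 -0.13 -2.6 ] j [ 0.09  0.45  1.54 -0.    1.15  1.67]
OFF [ 0.0003 -0.0008  0.0001] ROT [ 0.1  -0.1  -0.11]
```

Another 1 mm down, then release and retreat.

Emit:
move_arm(claw=[1, 1, 0.5, 0, -1, -1, -1, -1], offset=[[0, 0, 0.001], [0, 0, 0.001], [0, 0, 0.001], [0, 0, 0.001], [0, 0, 0.001], [0, 0, 0.001], [0, 0, 0], [0, 0, 0]], rotation=[[0, 0, 0], [0, 0, 0], [0, 0, 0], [0, 0, 0], [0, 0, 0], [0, 0, 0], [0, 0, 0], [0, 0, 0]])

```text
t: 15.45
ee_pos: [0.5398, 0.1272, 0.1348]
tcp_rot: [0.001, 1.0, -0.001, 0.001]
force: [0.1, -0.1, 0.2]
finger_gap: 0.0606
```

Emit:
move_arm(claw=[-1, -1, -1, -1, -1, -1, -1, -1], offset=[[0, 0, -0.01], [0, 0, -0.05], [0, 0, -0.08], [0, 0, -0.1], [-0.02, 0.04, -0.11], [-0.04, 0.09, -0.11], [-0.06, 0.13, -0.11], [-0.08, 0.16, -0.11]], rotation=[[0, 0, 0], [0, 0, 0], [0, 0, 0], [0, 0, 0], [0, 0, 0], [0, 0, 0], [0, 0, 0], [0, 0, 0]])

```text
t: 16.25
ee_pos: [0.4583, -0.0345, 0.2458]
tcp_rot: [0.001, 1.0, -0.001, 0.001]
force: [0.0, -0.5, 0.5]
finger_gap: 0.0916
```

Run:
```python
from h import *
img,d=env.camera("wrist"); cv2.imwrite("pics/w11.png",img[...,::-1])
go(.438,-.338,.2)
```

```text
t 16.3 pos [ 0.456  -0.0373  0.2458] gap 0.0919 F [-0.26 -2.27 -0.26] j [-0.25  0.18  1.62 -0.    1.34  1.33]
OFF [-0.0167  0.3005  0.0472] ROT [ 0.26 -0.04 -0.24]
```

View pics/w11.png

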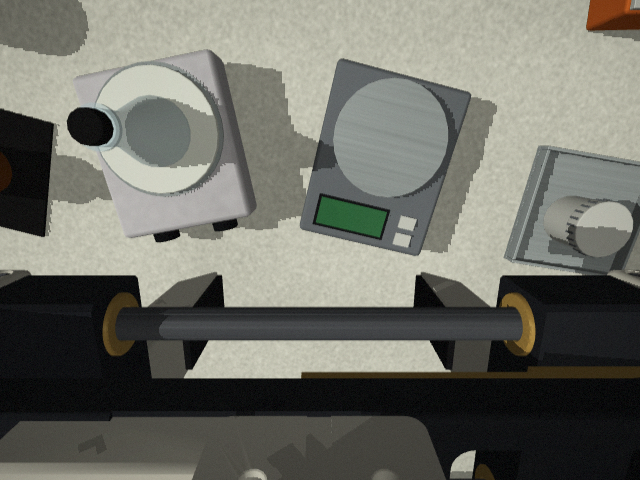

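The flask stands in the middle of the plate: its foot is at (158,131) and the plate centre at (158,128). Next I'll move above the jar.

Emit:
move_arm(claw=[-1, -1, -1, -1, -1, -1, -1, -1], offset=[[-0.003, 0.04, 0], [-0.006, 0.1, 0], [-0.014, 0.301, 0.02], [-0.014, 0.301, 0.05], [-0.014, 0.301, 0.08], [-0.014, 0.301, 0.08], [-0.014, 0.301, 0.08], [-0.014, 0.301, 0.08]], rotation=[[0.2, 0, -0.2], [0.2, 0, -0.2], [0.2, 0, -0.2], [0.2, 0, -0.2], [0.2, 0, -0.2], [0.2, 0, -0.2], [0.2, 0, -0.2], [0.2, 0, -0.2]])

```text
t: 17.1
ee_pos: [0.4393, -0.3412, 0.1652]
tcp_rot: [-0.0, 1.0, -0.002, -0.001]
force: [0.3, -0.0, 0.1]
finger_gap: 0.0918
```

Run:
```python
from h import *
img,d=env.camera("wrist");img,d=env.camera("wrist");img,d=env.camera("wrist"); cv2.imwrite("pics/w12.png",img[...,::-1])
go(.441,-.338,.027)
P=wristP()
for o in env.outline_of("wrist","jar_mid")[:2]: print(o["confidence"],o["bbox"])
row=[]
for (x,y,z,r,h) in [(.441,-.338,.064,31,.05),(.4475,-.350,.02,2,.1)]:
    o=cv2.cvtColor(ortho(P,img,x,y,z,h,200/h),cv2.COLOR_RGB2BGR); o=cv2.resize(o,(400,400))
    cv2.circle(o,(200,200),int(r*.2/h),(0,0,255),1); row.append(o)
cv2.imwrite("pics/o12.png",np.hstack(row))
```

```text
t 17.25 pos [ 0.441  -0.3382  0.1681] gap 0.0919 F [0.1  1.12 0.81] j [-0.79  0.42  1.49  0.    1.23  0.78]
OFF [-0.0002 -0.0003  0.1411] ROT [ 0.08 -0.08 -0.04]
0.7 [285.1, 188.1, 354.1, 265.3]
```

View pics/w12.png

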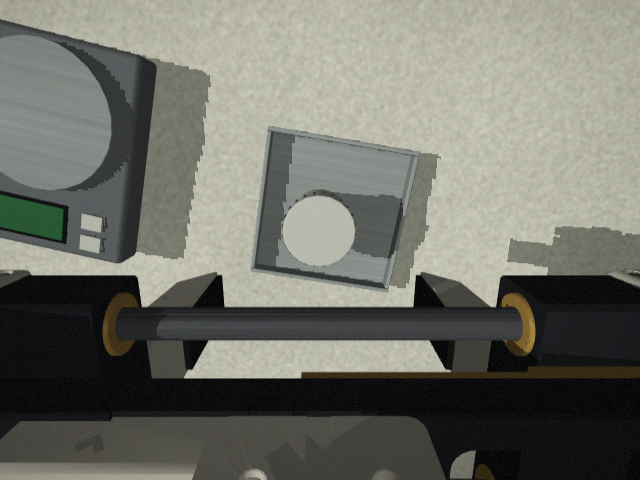

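View pics/o12.png

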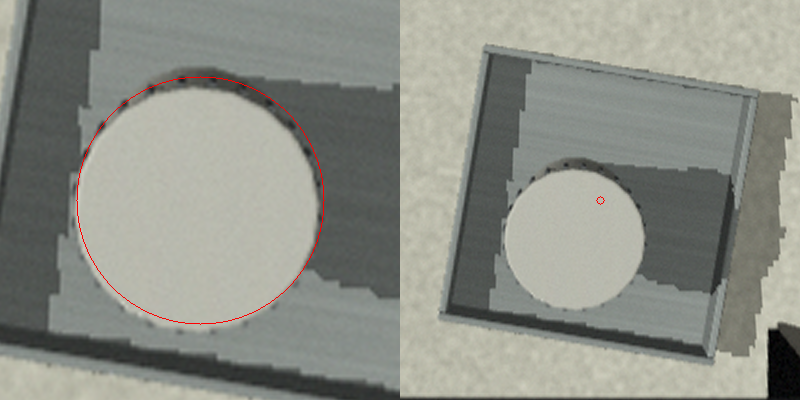

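Emit:
move_arm(claw=[-1, -1, -1, -1, -1, 0.4, 1, 1], offset=[[-0.001, 0, 0.04], [-0.001, 0, 0.08], [-0.001, 0, 0.115], [-0.001, 0, 0.13], [-0.001, 0, 0.14], [-0.001, 0, 0.14], [-0.001, 0, 0.14], [-0.001, 0, 0.14]], rotation=[[0, 0, 0], [0, 0, 0], [0, 0, 0], [0, 0, 0], [0, 0, 0], [0, 0, 0], [0, 0, 0], [0, 0, 0]], grip_force=25)

```text
t: 18.1
ee_pos: [0.4414, -0.3387, 0.0299]
tcp_rot: [0.002, 1.0, 0.0, 0.002]
force: [-0.3, 0.8, 0.3]
finger_gap: 0.0724
```

Emit:
move_arm(claw=[1, 1, 1, 1], offset=[[0, 0, 0], [0, 0, 0], [0, 0, 0], [0, 0, 0]], rotation=[[0, 0, 0], [0, 0, 0], [0, 0, 0], [0, 0, 0]])

```text
t: 18.5
ee_pos: [0.442, -0.3391, 0.0311]
tcp_rot: [0.003, 1.0, 0.0, 0.003]
force: [-1.2, 1.2, 6.2]
finger_gap: 0.061
```

Emit:
move_arm(claw=[1, 1, 1, 1, 1], offset=[[0, 0, -0.01], [0, 0, -0.04], [0, 0, -0.08], [0, 0, -0.11], [0, 0, -0.11]], rotation=[[0, 0, 0], [0, 0, 0], [0, 0, 0], [0, 0, 0], [0, 0, 0]])

```text
t: 19.0
ee_pos: [0.4433, -0.3405, 0.1462]
tcp_rot: [0.006, 1.0, 0.0, 0.006]
force: [0.2, -0.3, -1.5]
finger_gap: 0.0607
```

Run:
```python
from h import *
go(.532,-.111,.137)
img,d=env.camera("wrist"); cv2.imwrite("pics/w13.png",img[...,::-1])
```

```text
t 19.0 pos [ 0.4433 -0.3405  0.1462] gap 0.0607 F [ 0.16 -0.28 -1.49] j [-0.79  0.44  1.53  0.    1.16  0.78]
OFF [ 0.0887 -0.2295  0.0075] ROT [ 0.67 -0.68  0.02]
```

View pics/w13.png

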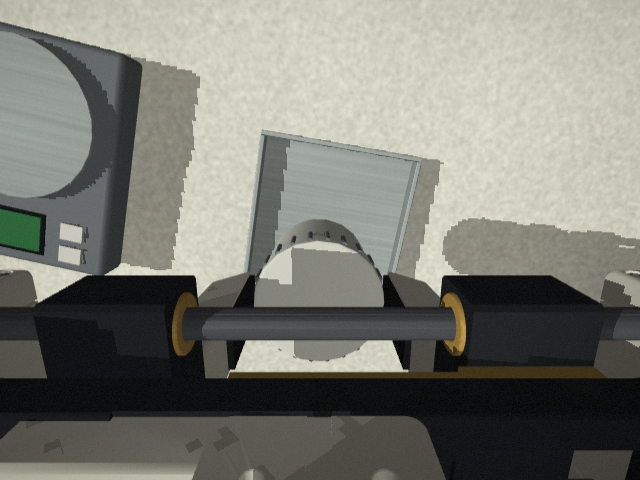

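Emit:
move_arm(claw=[1, 1, 1, 1, 1, 1, 1, 1], offset=[[0.006, -0.02, 0], [0.022, -0.06, 0], [0.038, -0.1, 0], [0.054, -0.14, 0], [0.07, -0.18, 0], [0.085, -0.215, 0.01], [0.091, -0.23, 0.02], [0.091, -0.23, 0.03]], rotation=[[0.2, -0.2, 0], [0.3, -0.3, 0], [0.5, -0.5, 0], [0.5, -0.5, 0], [0.5, -0.5, 0], [0.5, -0.5, 0], [0.5, -0.5, 0], [0.5, -0.5, 0]])

```text
t: 19.85
ee_pos: [0.533, -0.1076, 0.1105]
tcp_rot: [-0.0, 1.0, 0.002, -0.001]
force: [0.0, 0.1, -2.5]
finger_gap: 0.0609
```

Run:
```python
from h import *
img,d=env.camera("wrist");img,d=env.camera("wrist");img,d=env.camera("wrist"); cv2.imwrite("pics/w14.png",img[...,::-1])
go(.5345,-.111,.075)
P=wristP()
s,p,R=toolpose()
```

```text
t 20.0 pos [ 0.5322 -0.1104  0.1109] gap 0.0613 F [ 0.4   0.99 -1.04] j [-0.35  0.46  1.6  -0.    1.08  1.23]
OFF [0.0024 0.0006 0.0359] ROT [-0.03  0.18 -0.02]
```

View pics/w14.png

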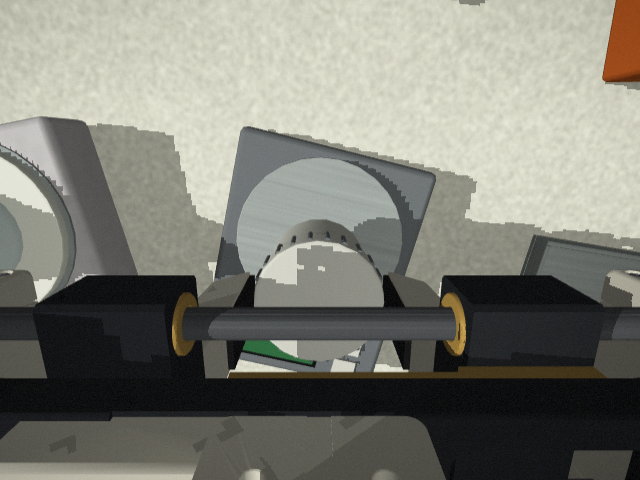

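Run:
```python
from h import *
P=wristP();z=.1109+.033
print(ray(P,319,240,z),ray(P,319,359,z))
```

```text
[ 0.55964207 -0.10954729  0.1439    ] [ 0.49944918 -0.10947397  0.1439    ]
```

Emit:
move_arm(claw=[1, 1, 1, 1, 1, 1, 1], offset=[[0.002, 0, 0.01], [0.0025, 0, 0.02], [0.0025, 0, 0.026], [0.0025, 0, 0.03], [0.0025, 0, 0.033], [0.0025, 0, 0.035], [0.0025, 0, 0.035]], rotation=[[0, 0, 0], [0, 0, 0], [0, 0, 0], [0, 0, 0], [0, 0, 0], [0, 0, 0], [0, 0, 0]])

```text
t: 20.7
ee_pos: [0.5345, -0.1104, 0.0758]
tcp_rot: [-0.0, 1.0, -0.0, -0.002]
force: [-0.1, 1.2, -1.3]
finger_gap: 0.0609
```

Run:
```python
from h import *
go(.5345,-.111,.075)
```

```text
t 20.7 pos [ 0.5345 -0.1104  0.0758] gap 0.0609 F [-0.13  1.17 -1.29] j [-0.34  0.51  1.63 -0.    1.    1.23]
OFF [-0.      0.0006  0.0008] ROT [-0.04  0.18 -0.01]
```

Emit:
move_arm(claw=[1, 1, 1], offset=[[0, 0, 0.001], [0, 0, 0.0015], [0, 0, 0.0015]], rotation=[[0, 0, 0], [0, 0, 0], [0, 0, 0]])

```text
t: 21.0
ee_pos: [0.5348, -0.1104, 0.0752]
tcp_rot: [-0.0, 1.0, -0.0, -0.001]
force: [-2.3, 1.0, 4.7]
finger_gap: 0.0612
```

Contact: the force rose to +4.7 N. Release the jar.

Emit:
move_arm(claw=[0.8, 0.5, 0, -1, -1, -1, -1, -1], offset=[[0, 0, 0], [0, 0, 0], [0, 0, 0], [0, 0, 0], [0, 0, 0], [0, 0, 0], [0, 0, 0], [0, 0, 0]], rotation=[[0, 0, 0], [0, 0, 0], [0, 0, 0], [0, 0, 0], [0, 0, 0], [0, 0, 0], [0, 0, 0], [0, 0, 0]])

```text
t: 21.8
ee_pos: [0.5348, -0.1104, 0.0752]
tcp_rot: [-0.0, 1.0, -0.0, -0.001]
force: [0.1, -0.6, 0.9]
finger_gap: 0.0913
```

Emit:
move_arm(claw=[-1, -1, -1, -1, -1, -1], offset=[[0, 0, -0.02], [0, 0, -0.06], [0, 0, -0.1], [0, 0, -0.15], [0, 0, -0.18], [0, 0, -0.18]], rotation=[[0, 0, 0], [0, 0, 0], [0, 0, 0], [0, 0, 0], [0, 0, 0], [0, 0, 0]])

```text
t: 22.4
ee_pos: [0.5373, -0.1112, 0.2604]
tcp_rot: [0.002, 1.0, 0.0, 0.004]
force: [1.0, -0.2, -0.8]
finger_gap: 0.0916
```

Run:
```python
from h import *
img,d=env.camera("wrist"); cv2.imwrite("pics/w15.png",img[...,::-1])
go(.504,.354,.26)
```

```text
t 22.45 pos [ 0.5361 -0.1108  0.2574] gap 0.0917 F [-0.38 -0.02 -0.96] j [-0.34  0.35  1.36 -0.    1.43  1.23]
OFF [-0.0321 -0.4648 -0.0034] ROT [ 0.08 -0.14 -0.  ]
```

View pics/w15.png

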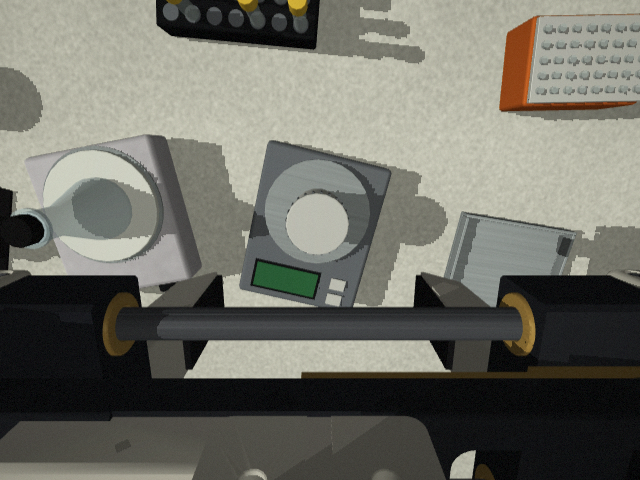

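Run:
```python
from h import *
P=wristP(); print("jar",ray(P,317,224,.108),"pan",ray(P,318,211,.048))
```

```text
jar [ 0.53022224 -0.10821244  0.108     ] pan [ 0.53191126 -0.10914433  0.048     ]
```

Emit:
move_arm(claw=[-1, -1, -1, -1, -1, -1, -1, -1], offset=[[-0.005, -0.03, 0], [-0.01, -0.1, 0], [-0.033, -0.39, 0], [-0.033, -0.39, 0], [-0.033, -0.39, 0], [-0.033, -0.39, 0], [-0.033, -0.39, 0], [-0.033, -0.39, 0]], rotation=[[0, 0, 0], [0, 0, 0], [0, 0, 0], [0, 0, 0], [0, 0, 0], [0, 0, 0], [0, 0, 0], [0, 0, 0]])

```text
t: 23.25
ee_pos: [0.5028, 0.2699, 0.2548]
tcp_rot: [0.001, 1.0, -0.0, -0.0]
force: [0.2, -0.7, -0.0]
finger_gap: 0.0917
```

Run:
```python
from h import *
go(.504,.354,.2)
```

```text
t 23.25 pos [0.5028 0.2699 0.2548] gap 0.0917 F [ 0.21 -0.67 -0.04] j [ 0.36  0.39  1.29 -0.    1.45  1.93]
OFF [ 0.0012 -0.0842  0.0546] ROT [ 0.15  0.02 -0.  ]
```

Emit:
move_arm(claw=[-1, -1, -1, -1, -1, -1, -1], offset=[[0.001, -0.04, 0], [0.001, -0.07, 0], [0.001, -0.084, 0.02], [0.001, -0.084, 0.05], [0.001, -0.084, 0.07], [0.001, -0.084, 0.07], [0.001, -0.084, 0.07]], rotation=[[0, 0, 0], [0, 0, 0], [0, 0, 0], [0, 0, 0], [0, 0, 0], [0, 0, 0], [0, 0, 0]])

```text
t: 23.95
ee_pos: [0.5035, 0.3535, 0.1839]
tcp_rot: [0.002, 1.0, -0.0, -0.001]
force: [0.3, -0.1, 1.0]
finger_gap: 0.0915
```

Run:
```python
from h import *
img,d=env.camera("wrist"); cv2.imwrite("pics/w16.png",img[...,::-1])
go(.504,.354,.096)
```

```text
t 24.0 pos [0.5041 0.3537 0.185 ] gap 0.0919 F [ 0.3  -0.44  0.74] j [ 0.49  0.52  1.28 -0.    1.34  2.06]
OFF [-0.0001 -0.0005  0.089 ] ROT [ 0.14  0.   -0.01]
```

View pics/w16.png

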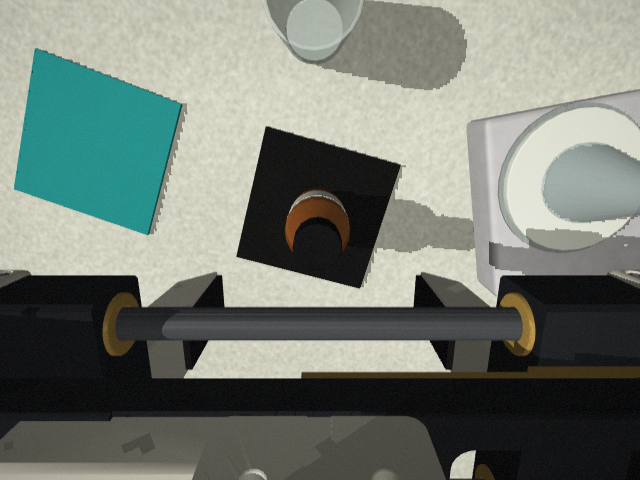

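The cap is at (318,246), centred between the fingers. Descend and grip.

Emit:
move_arm(claw=[-1, -1, -1, -1, 0, 1, 1, 1], offset=[[0, 0, 0.04], [0, 0, 0.07], [0, 0, 0.088], [0, 0, 0.088], [0, 0, 0.088], [0, 0, 0.088], [0, 0, 0.088], [0, 0, 0.088]], rotation=[[0, 0, 0], [0, 0, 0], [0, 0, 0], [0, 0, 0], [0, 0, 0], [0, 0, 0], [0, 0, 0], [0, 0, 0]], grip_force=25)

```text
t: 24.8
ee_pos: [0.5045, 0.3538, 0.0982]
tcp_rot: [0.001, 1.0, -0.0, 0.001]
force: [0.1, -0.8, 0.7]
finger_gap: 0.0644
```

Emit:
move_arm(claw=[1, 1, 1, 1, 1, 1, 1, 1], offset=[[0, 0, 0], [0, 0, 0], [0, 0, 0], [0, 0, 0], [0, 0, 0], [0, 0, 0], [0, 0, 0], [0, 0, 0]], rotation=[[0, 0, 0], [0, 0, 0], [0, 0, 0], [0, 0, 0], [0, 0, 0], [0, 0, 0], [0, 0, 0], [0, 0, 0]])

```text
t: 25.6
ee_pos: [0.5069, 0.3561, 0.1019]
tcp_rot: [-0.002, 1.0, -0.0, 0.004]
force: [-1.2, 4.8, 15.5]
finger_gap: 0.0022
```

Emit:
move_arm(claw=[1, 1, 1, 1, 1, 1, 1, 1], offset=[[0, 0, -0.01], [0, 0, -0.03], [0, 0, -0.06], [0, 0, -0.09], [0, 0, -0.12], [0, 0, -0.16], [0, 0, -0.2], [0, 0, -0.2]], rotation=[[0, 0, 0], [0, 0, 0], [0, 0, 0], [0, 0, 0], [0, 0, 0], [0, 0, 0], [0, 0, 0], [0, 0, 0]])

```text
t: 26.4
ee_pos: [0.5068, 0.3562, 0.3087]
tcp_rot: [-0.005, 1.0, -0.0, 0.009]
force: [0.7, 0.4, 0.2]
finger_gap: 0.0006
```

Run:
```python
from h import *
go(.446,-.35,.305)
```

```text
t 26.4 pos [0.5068 0.3562 0.3087] gap 0.0006 F [0.71 0.38 0.16] j [ 0.49  0.46  1.05 -0.    1.61  2.06]
OFF [-0.0606  0.7062 -0.004 ] ROT [-0.53 -1.08 -0.02]
```

The fingers closed on nothing, so I'll look before doing anything else.

Run:
```python
from h import *
img,d=env.camera("wrist"); cv2.imwrite("pics/w17.png",img[...,::-1])
img,d=env.camera("scene"); cv2.imwrite("pics/s17.png",cv2.resize(img[130:310,130:510],None,fx=2,fy=2)[...,::-1])
```

```text
(no output)
```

View pics/w17.png

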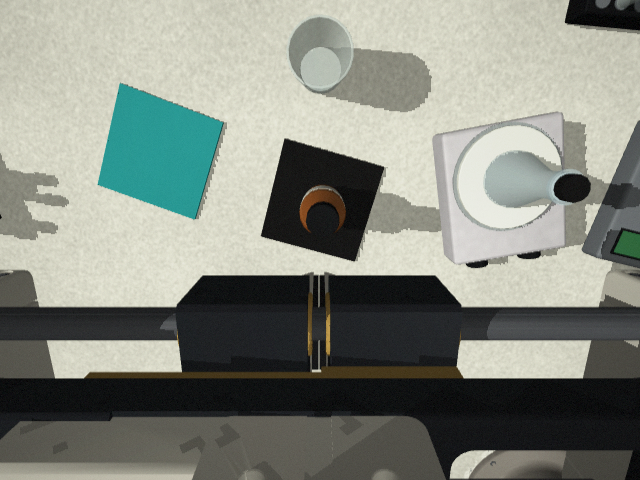

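View pics/s17.png

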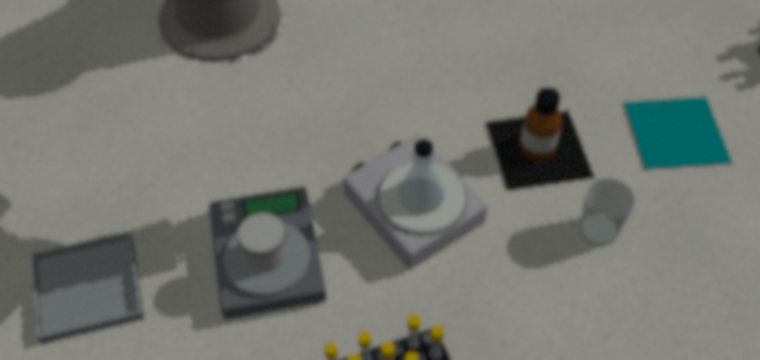

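The bottle is still standing on the mat, with the cap at (323,217) in the wrist view. I'll measure where it is now.

Run:
```python
from h import *
s,p,R=toolpose(); print(s["t"],p,s["tcp_rot"])
P=wristP();img,d=env.camera("wrist")
c=[ray(P,u,v,.004) for u,v in [(285,139),(384,167),(355,261),(262,236)]]
print("mat",np.mean(c,0),"cap",ray(P,323,217,.126),"band/body",d[217,323])
m=np.zeros(d.shape,bool); m[195:240,295:352]=1
X=cloud(P,d,m); print("maxz",np.percentile(X[:,2],[50,90,97,100])); T=X[X[:,2]>np.percentile(X[:,2],97)-.006]; print(T.mean(0),T.min(0),T.max(0))
for (cam) in ["top","scene"]:
    q,dd=env.camera(cam);Q=env.camera_params(cam)
    for o in env.outline_of(cam,"bottle_mid")[:2]:
        X=cloud(Q,dd,o["region"]); zt=np.percentile(X[:,2],97);T=X[X[:,2]>zt-.008]; print(cam,o["confidence"],zt,T.mean(0))
cv2.imwrite("pics/c18.png",cv2.resize(img[130:270,240:400],None,fx=4,fy=4,interpolation=cv2.INTER_CUBIC)[...,::-1])
```

```text
26.5 [0.50526476 0.35528988 0.30274985] [-2.37471283e-03  9.99983922e-01 -2.08304667e-04  5.14517753e-03]
mat [0.49881762 0.35404429 0.004     ] cap [0.50210023 0.35278801 0.126     ] band/body 0.36876726
maxz [0.08506339 0.12645863 0.12701185 0.12835488]
[0.5010575  0.35530681 0.1259309 ] [0.48349018 0.33809    0.12147436] [0.51830506 0.37267124 0.12835488]
top 0.42 0.1276640379374936 [0.49834719 0.36474679 0.12412329]
scene 0.55 0.12637012447367463 [0.50639838 0.3505836  0.12443477]
```

View pics/c18.png

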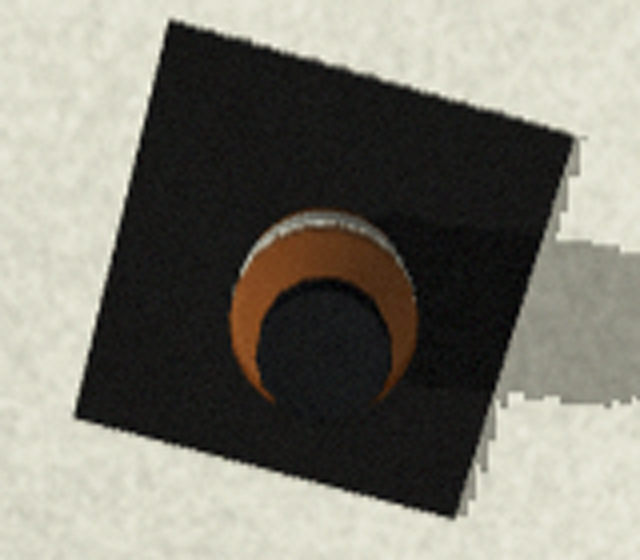

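```bash
python3 - <<'E'
from h import *
from unittest import mock
T=env.camera_params("wrist")["T_tool_cam"]
def PP(p):
    P=dict(env.camera_params("wrist")); R=np.diag([1,-1,-1.]); Rw=R@T[:3,:3]; c=np.array(p)+R@T[:3,3]; P["R"]=Rw.T;P["t"]=-Rw.T@c; return P
for tag,p,uv,zz in [("w3",(.5308,.1219,.2308),(317,247),.182),("w7",(.5043,.3536,.2324),(320,228),.126),("w16",(.5041,.3537,.185),(318,246),.126)]:
    P=PP(p); print(tag,ray(P,*uv,zz), proj(P,(p[0],p[1],zz)))
img,d=env.camera("wrist"); s,p,R=toolpose(); print(p,R.as_matrix().round(4).tolist(),s["t"],s["force"],s["joint_torque"].round(2))
P=wristP()
cv2.imwrite("pics/c19.png",cv2.resize(img[130:270,240:400],None,fx=4,fy=4)[...,::-1])
E
python3 - <<'E'
import cv2
a=cv2.imread('pics/w16.png');cv2.imwrite('pics/c16.png',cv2.resize(a[120:300,220:420],None,fx=4,fy=4))
E
```

```text
w3 [0.53091233 0.12416604 0.182     ] (np.float64(320.30340883897435), np.float64(247.15369564182745))
w7 [0.50419491 0.35361123 0.126     ] (np.float64(320.0133038006242), np.float64(227.87857701498572))
w16 [0.50196414 0.35530442 0.126     ] (np.float64(320.2427517553593), np.float64(243.1235261249942))
[0.50480419 0.35506513 0.30062934] [[1.0, -0.0004, 0.0066], [-0.0004, -1.0, 0.0029], [0.0066, -0.0029, -1.0]] 26.8 [-0.87315486  0.1982854  -0.09375758] [ 0.000e+00 -5.205e+01 -2.682e+01 -1.000e-02 -1.200e-01  0.000e+00]
```

View pics/c16.png

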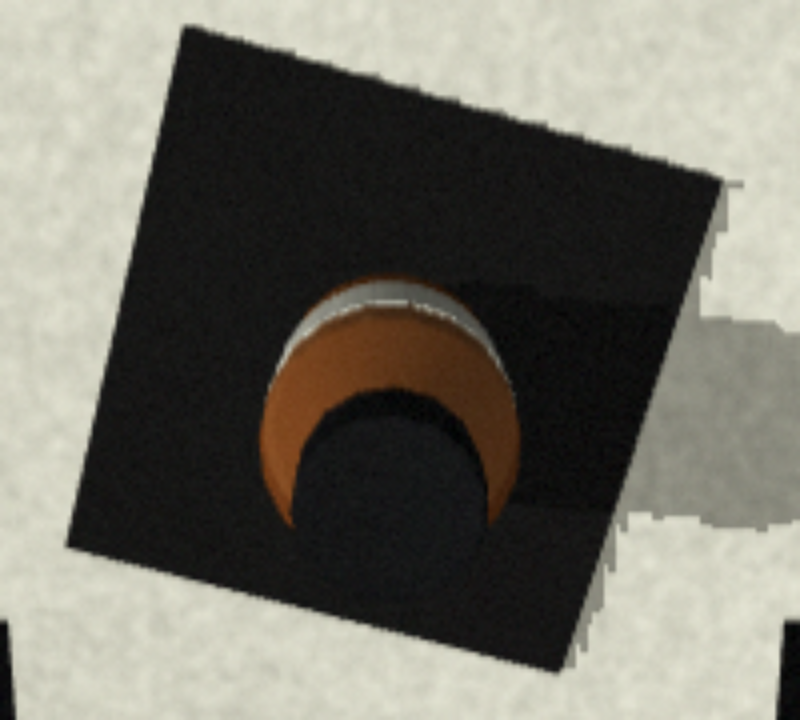

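The bottle was where I expected it, so the grip itself slipped. I'll retry lower, level, and with more force, and check the gap before lifting.

Run:
```python
from h import *
go(.503,.354,.19)
```

```text
t 26.8 pos [0.5048 0.3551 0.3006] gap 0.0004 F [-0.87  0.2  -0.09] j [ 0.49  0.47  1.06 -0.    1.61  2.06]
OFF [-0.0025  0.0014  0.1106] ROT [-0.16 -0.38 -0.02]
```

Emit:
move_arm(claw=[-1, -1, -1, -1, -1, -1, -1, -1], offset=[[0, 0, 0], [0, 0, 0], [0, 0, 0], [0, 0, 0], [-0.001, 0.001, 0], [-0.002, 0.001, 0], [-0.0025, 0.0015, 0], [-0.0025, 0.0015, 0]], rotation=[[-0.2, -0.4, 0], [-0.2, -0.4, 0], [-0.2, -0.4, 0], [-0.2, -0.4, 0], [-0.2, -0.4, 0], [-0.2, -0.4, 0], [-0.2, -0.4, 0], [-0.2, -0.4, 0]], grip_force=35)

```text
t: 27.6
ee_pos: [0.5022, 0.3535, 0.3008]
tcp_rot: [0.0, 1.0, -0.0, -0.0]
force: [-0.7, 0.7, 0.1]
finger_gap: 0.0597
```

Emit:
move_arm(claw=[-1, -1, -1, -1, -1, -1, -1, -1], offset=[[0, 0, 0], [0, 0, 0.03], [0, 0, 0.06], [0, 0, 0.09], [0, 0, 0.11], [0, 0, 0.11], [0, 0, 0.11], [0, 0, 0.11]], rotation=[[0, 0, 0], [0, 0, 0], [0, 0, 0], [0, 0, 0], [0, 0, 0], [0, 0, 0], [0, 0, 0], [0, 0, 0]])

```text
t: 28.4
ee_pos: [0.503, 0.3539, 0.1925]
tcp_rot: [-0.0, 1.0, -0.0, 0.001]
force: [0.3, 0.2, 0.6]
finger_gap: 0.0919
```

Run:
```python
from h import *
go(.503,.354,.094)
img,d=env.camera("wrist"); cv2.imwrite("pics/w20.png",img[...,::-1])
P=wristP()
print(proj(P,(.503,.354,.126)))
```

```text
t 28.4 pos [0.503  0.3539 0.1925] gap 0.0919 F [0.31 0.19 0.6 ] j [ 0.49  0.51  1.27 -0.    1.35  2.06]
OFF [-0.0002  0.      0.0985] ROT [-0.05 -0.14 -0.02]
(np.float64(320.14603322712134), np.float64(240.5137485005251))
```

View pics/w20.png

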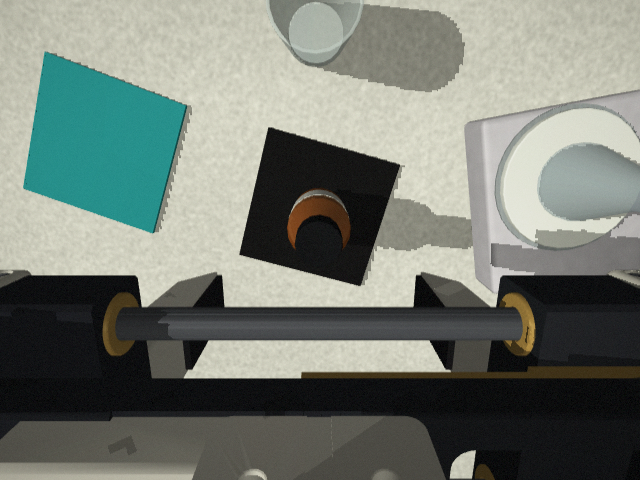

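Emit:
move_arm(claw=[-1, -1, -1, -1, -1, -1], offset=[[0, 0, 0.03], [0, 0, 0.06], [0, 0, 0.085], [0, 0, 0.098], [0, 0, 0.0985], [0, 0, 0.0985]], rotation=[[0, 0, 0], [0, 0, 0], [0, 0, 0], [0, 0, 0], [0, 0, 0], [0, 0, 0]])

```text
t: 29.05
ee_pos: [0.504, 0.3545, 0.0953]
tcp_rot: [-0.001, 1.0, -0.0, 0.002]
force: [0.2, 0.3, 0.4]
finger_gap: 0.0914
```

Emit:
move_arm(claw=[-0.5, 0, 0.2, 0.2, 0.2, 0.2], offset=[[0, 0, 0], [0, 0, 0], [0, 0, 0], [0, 0, 0], [0, 0, 0], [0, 0, 0]], rotation=[[0, 0, 0], [0, 0, 0], [0, 0, 0], [0, 0, 0], [0, 0, 0], [0, 0, 0]])

```text
t: 29.65
ee_pos: [0.504, 0.3544, 0.0954]
tcp_rot: [-0.001, 1.0, -0.0, 0.002]
force: [0.1, -0.2, -0.6]
finger_gap: 0.0488
```

Run:
```python
from h import *
go(.503,.354,.094)
img,d=env.camera("wrist"); cv2.imwrite("pics/w21.png",img[...,::-1])
```

```text
t 29.65 pos [0.504  0.3544 0.0954] gap 0.0488 F [ 0.14 -0.24 -0.57] j [ 0.49  0.6   1.41 -0.    1.13  2.06]
OFF [-0.001   0.0005  0.0014] ROT [-0.11 -0.25 -0.02]
```

View pics/w21.png

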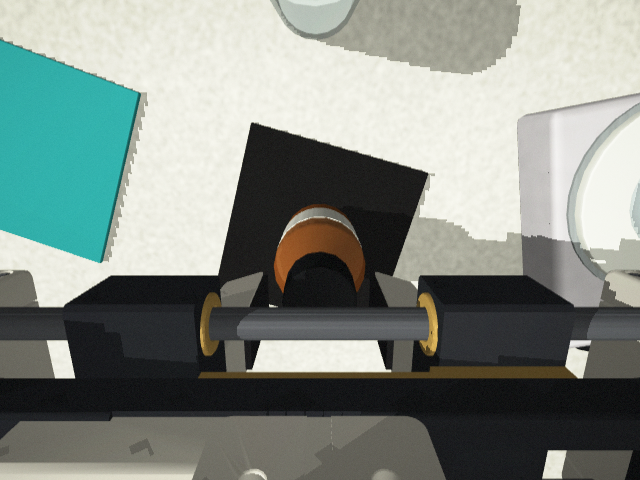

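The cap is centred between the half-closed fingers. Close the rest of the way.

Emit:
move_arm(claw=[0.5, 1, 1], offset=[[0, 0, 0.001], [0, 0, 0.001], [0, 0, 0.001]], rotation=[[-0.1, -0.2, 0], [-0.1, -0.2, 0], [-0.1, -0.2, 0]])

```text
t: 30.0
ee_pos: [0.504, 0.3544, 0.0943]
tcp_rot: [0.0, 1.0, -0.0, 0.0]
force: [0.7, 0.1, 1.2]
finger_gap: 0.0342
```

Emit:
move_arm(claw=[1, 1], offset=[[0, 0, 0], [0, 0, 0]], rotation=[[0, 0, 0], [0, 0, 0]])

```text
t: 30.2
ee_pos: [0.504, 0.3544, 0.0943]
tcp_rot: [0.0, 1.0, -0.0, 0.0]
force: [-0.5, -0.2, 0.3]
finger_gap: 0.0345
```

Emit:
move_arm(claw=[1, 1, 1, 1], offset=[[0, 0, -0.005], [0, 0, -0.015], [0, 0, -0.025], [0, 0, -0.025]], rotation=[[0, 0, 0], [0, 0, 0], [0, 0, 0], [0, 0, 0]])

```text
t: 30.6
ee_pos: [0.5051, 0.355, 0.1216]
tcp_rot: [-0.001, 1.0, -0.0, 0.002]
force: [-0.2, 0.1, -2.4]
finger_gap: 0.0341
```

Emit:
move_arm(claw=[1, 1, 1, 1, 1, 1, 1], offset=[[0, 0, -0.02], [0, 0, -0.05], [0, 0, -0.08], [0, 0, -0.11], [0, 0, -0.14], [0, 0, -0.17], [0, 0, -0.18]], rotation=[[0, 0, 0], [0, 0, 0], [0, 0, 0], [0, 0, 0], [0, 0, 0], [0, 0, 0], [0, 0, 0]])

```text
t: 31.3
ee_pos: [0.5052, 0.3552, 0.3052]
tcp_rot: [-0.002, 1.0, -0.0, 0.005]
force: [0.2, -0.4, -1.8]
finger_gap: 0.0337
```

Run:
```python
from h import *
go(.446,-.350,.305)
```

```text
t 31.3 pos [0.5052 0.3552 0.3052] gap 0.0337 F [ 0.16 -0.39 -1.77] j [ 0.49  0.47  1.05 -0.    1.62  2.06]
OFF [-0.059   0.7052 -0.0036] ROT [-0.27 -0.54 -0.01]
```

Emit:
move_arm(claw=[1, 1, 1, 1, 1, 1, 1, 1], offset=[[-0.002, 0.02, 0], [-0.005, 0.055, 0], [-0.009, 0.095, 0], [-0.013, 0.135, 0], [-0.017, 0.175, 0], [-0.021, 0.215, 0], [-0.025, 0.255, 0], [-0.028, 0.29, 0]], rotation=[[0, 0, 0], [0, 0, 0], [-0.2, -0.4, 0], [-0.2, -0.4, 0], [-0.2, -0.4, 0], [-0.2, -0.4, 0], [-0.2, -0.4, 0], [-0.2, -0.4, 0]])

```text
t: 32.1
ee_pos: [0.4762, 0.0634, 0.3026]
tcp_rot: [-0.0, 1.0, -0.0, 0.001]
force: [0.1, 0.1, -0.9]
finger_gap: 0.0345
```

Run:
```python
from h import *
go(.446,-.350,.305)
```

```text
t 32.1 pos [0.4762 0.0634 0.3026] gap 0.0345 F [ 0.05  0.06 -0.87] j [-0.03  0.2   1.44  0.    1.5   1.54]
OFF [-0.03    0.4134 -0.0028] ROT [-0.05 -0.06 -0.04]
```

Emit:
move_arm(claw=[1, 1, 1, 1, 1, 1, 1, 1], offset=[[-0.003, 0.04, 0], [-0.006, 0.08, 0], [-0.009, 0.12, 0], [-0.012, 0.16, 0], [-0.015, 0.2, 0], [-0.018, 0.24, 0], [-0.021, 0.28, 0], [-0.024, 0.32, 0]], rotation=[[0, 0, 0], [0, 0, 0], [0, 0, 0], [0, 0, 0], [0, 0, 0], [0, 0, 0], [0, 0, 0], [0, 0, 0]])

```text
t: 32.9
ee_pos: [0.4513, -0.258, 0.3012]
tcp_rot: [-0.001, 1.0, -0.0, 0.0]
force: [1.3, -0.2, -1.4]
finger_gap: 0.0341
```

Run:
```python
from h import *
go(.446,-.350,.15)
```

```text
t 32.9 pos [ 0.4513 -0.258   0.3012] gap 0.0341 F [ 1.28 -0.15 -1.43] j [-0.67  0.27  1.34  0.    1.53  0.9 ]
OFF [-0.0052  0.0923  0.1511] ROT [-0.11 -0.   -0.04]
```

Emit:
move_arm(claw=[1, 1, 1, 1, 1, 1, 1, 1], offset=[[-0.002, 0.035, 0], [-0.004, 0.065, 0], [-0.005, 0.085, 0.01], [-0.005, 0.092, 0.03], [-0.005, 0.092, 0.06], [-0.005, 0.092, 0.09], [-0.005, 0.092, 0.115], [-0.005, 0.092, 0.125]], rotation=[[0, 0, 0], [0, 0, 0], [0, 0, 0], [0, 0, 0], [0, 0, 0], [0, 0, 0], [0, 0, 0], [0, 0, 0]])

```text
t: 33.7
ee_pos: [0.4449, -0.3478, 0.1723]
tcp_rot: [-0.003, 1.0, -0.0, -0.002]
force: [-0.2, -0.2, -1.8]
finger_gap: 0.0341
```

Run:
```python
from h import *
img,d=env.camera("wrist");img,d=env.camera("wrist");cv2.imwrite("pics/w22.png",img[...,::-1])
P=wristP()
o=cv2.cvtColor(ortho(P,img,.446,-.350,.02,.1,2000),cv2.COLOR_RGB2BGR); cv2.circle(o,(200,200),4,(0,0,255),1); cv2.imwrite("pics/o22.png",o)
go(.446,-.350,.0943)
```

```text
t 33.8 pos [ 0.4456 -0.3486  0.1742] gap 0.034 F [ 0.22  0.37 -1.54] j [-0.8   0.44  1.45  0.    1.26  0.77]
OFF [0.0006 0.0018 0.0798] ROT [-0.28  0.15 -0.02]
```

View pics/w22.png

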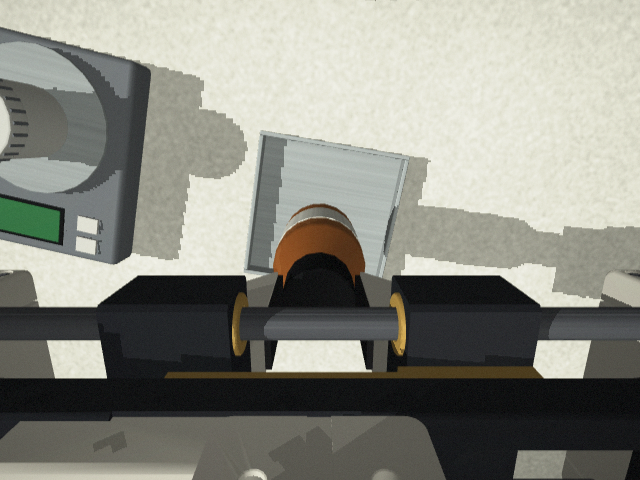

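View pics/o22.png

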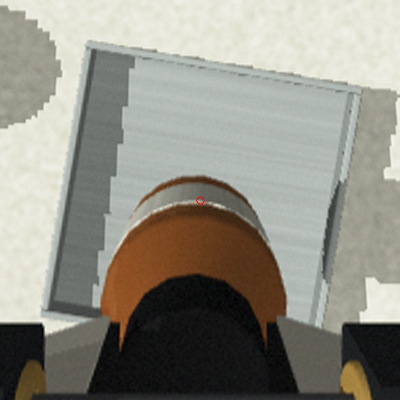

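The tray centre is confirmed at (.446,-.350). Lower the bottle.

Emit:
move_arm(claw=[1, 1, 1, 1, 1, 1, 1, 1], offset=[[0, 0.001, 0.02], [0, 0.0015, 0.04], [0, 0.0015, 0.055], [0, 0.0015, 0.066], [0, 0.0015, 0.072], [0, 0.0015, 0.076], [0, 0.0015, 0.078], [0, 0.0015, 0.078]], rotation=[[-0.2, 0.1, 0], [-0.3, 0.1, 0], [-0.3, 0.1, 0], [-0.3, 0.1, 0], [-0.3, 0.1, 0], [-0.3, 0.1, 0], [-0.3, 0.1, 0], [-0.3, 0.1, 0]])

```text
t: 34.6
ee_pos: [0.4456, -0.3499, 0.0965]
tcp_rot: [0.0, 1.0, -0.0, -0.0]
force: [-0.8, -0.4, -1.5]
finger_gap: 0.0345
```

Run:
```python
from h import *
go(.446,-.350,.0943)
```

```text
t 34.6 pos [ 0.4456 -0.3499  0.0965] gap 0.0345 F [-0.77 -0.37 -1.53] j [-0.8   0.52  1.55 -0.    1.07  0.77]
OFF [0.0004 0.0001 0.0022] ROT [ 0.05  0.03 -0.02]
```

Emit:
move_arm(claw=[1, 1, 1, 1], offset=[[0, 0, 0.001], [0, 0, 0.002], [0, 0, 0.003], [0, 0, 0.003]], rotation=[[0, 0, 0], [0, 0, 0], [0, 0, 0], [0, 0, 0]])

```text
t: 35.0
ee_pos: [0.4459, -0.3503, 0.0943]
tcp_rot: [0.001, 1.0, -0.0, 0.0]
force: [-0.7, 0.1, 3.1]
finger_gap: 0.0343
```

Contact (+3 N). Release and retreat.

Emit:
move_arm(claw=[0.8, 0.5, 0, -0.5, -1, -1, -1, -1], offset=[[0, 0, 0], [0, 0, 0], [0, 0, 0], [0, 0, 0], [0, 0, 0], [0, 0, 0], [0, 0, 0], [0, 0, 0]], rotation=[[0, 0, 0], [0, 0, 0], [0, 0, 0], [0, 0, 0], [0, 0, 0], [0, 0, 0], [0, 0, 0], [0, 0, 0]])

```text
t: 35.8
ee_pos: [0.4459, -0.3503, 0.0942]
tcp_rot: [0.001, 1.0, -0.0, 0.0]
force: [0.0, 0.7, -0.4]
finger_gap: 0.0774
```

Emit:
move_arm(claw=[-1, -1, -1, -1, -1, -1, -1], offset=[[0, 0, -0.01], [0, 0, -0.04], [0, 0, -0.08], [0, 0, -0.12], [0, 0, -0.15], [0, 0, -0.17], [0, 0, -0.17]], rotation=[[0, 0, 0], [0, 0, 0], [0, 0, 0], [0, 0, 0], [0, 0, 0], [0, 0, 0], [0, 0, 0]])

```text
t: 36.5
ee_pos: [0.4468, -0.351, 0.2683]
tcp_rot: [0.004, 1.0, -0.0, 0.003]
force: [0.1, -0.1, -0.3]
finger_gap: 0.092
```

Run:
```python
from h import *
img,d=env.camera("wrist");cv2.imwrite("pics/w23.png",img[...,::-1])
go(.35,-.42,.27)
```

```text
t 36.55 pos [ 0.4462 -0.3503  0.2659] gap 0.0919 F [-0.44  0.06 -0.95] j [-0.8   0.38  1.29 -0.    1.47  0.77]
OFF [-0.0961  0.0697 -0.0041] ROT [ 0.26 -0.17 -0.02]
```

View pics/w23.png

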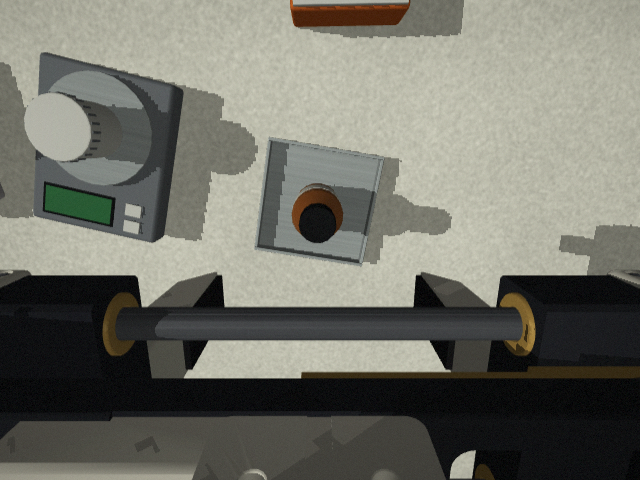

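Bottle released upright in the tray. I'll back away clear of the cameras and check everything.

Emit:
move_arm(claw=[-1, -1, -1, -1, -1, -1, -1], offset=[[-0.03, 0.02, 0], [-0.07, 0.05, 0], [-0.1, 0.08, 0], [-0.14, 0.1, 0], [-0.18, 0.11, 0], [-0.2, 0.12, 0], [-0.2, 0.12, 0]], rotation=[[0, 0, 0], [0, 0, 0], [0, 0, 0], [0, 0, 0], [0, 0, 0], [0, 0, 0], [0, 0, 0]])

```text
t: 37.25
ee_pos: [0.2433, -0.4707, 0.2643]
tcp_rot: [0.001, 1.0, -0.002, 0.001]
force: [-0.2, 0.7, 0.5]
finger_gap: 0.092
```

Run:
```python
from h import *
go(.35,-.42,.27)
sp={"mat":(.504,.354,.004),"stir":(.541,.128,.06),"bal":(.532,-.111,.048),"tray":(.446,-.350,.02)}
rows=[]
for cam in ["top","scene"]:
    p,d=env.camera(cam);P=env.camera_params(cam)
    if cam=="scene": cv2.imwrite("pics/s24.png",cv2.resize(p[130:360,130:510],None,fx=2,fy=2)[...,::-1])
    rows.append(np.hstack([cv2.cvtColor(ortho(P,p,x,y,z,.1,1000),cv2.COLOR_RGB2BGR) for x,y,z in sp.values()]))
    for n in ["flask_mid","jar_mid","bottle_mid","rack_mid","tipbox_mid","beaker_mid"]:
        for o in env.outline_of(cam,n)[:2]:
            X=cloud(P,d,o["region"]); zt=np.percentile(X[:,2],97);T=X[X[:,2]>zt-.008]; print(cam,n,round(o["confidence"],2),T.mean(0).round(3))
cv2.imwrite("pics/o24.png",np.vstack(rows))
```

```text
t 37.25 pos [ 0.2433 -0.4707  0.2643] gap 0.092 F [-0.21  0.66  0.52] j [-1.24  0.31  1.4   0.    1.44  0.34]
OFF [ 0.1064 -0.0512 -0.0057] ROT [ 0.12 -0.07 -0.25]
top flask_mid 0.96 [0.539 0.126 0.174]
top jar_mid 0.68 [ 0.532 -0.11   0.108]
top bottle_mid 0.77 [ 0.443 -0.35   0.126]
top bottle_mid 0.42 [0.674 0.359 0.084]
top rack_mid 0.57 [ 0.752 -0.032  0.104]
top rack_mid 0.24 [ 0.528 -0.106  0.048]
top tipbox_mid 0.96 [ 0.688 -0.383  0.062]
top beaker_mid 0.7 [0.677 0.354 0.084]
scene flask_mid 0.61 [0.546 0.125 0.171]
scene jar_mid 0.68 [ 0.538 -0.111  0.106]
scene jar_mid 0.67 [0.509 0.354 0.003]
scene bottle_mid 0.66 [ 0.449 -0.351  0.123]
scene rack_mid 0.91 [ 0.758 -0.036  0.103]
scene beaker_mid 0.57 [0.676 0.357 0.082]
scene beaker_mid 0.3 [ 0.695 -0.384  0.06 ]
```

View pics/o24.png

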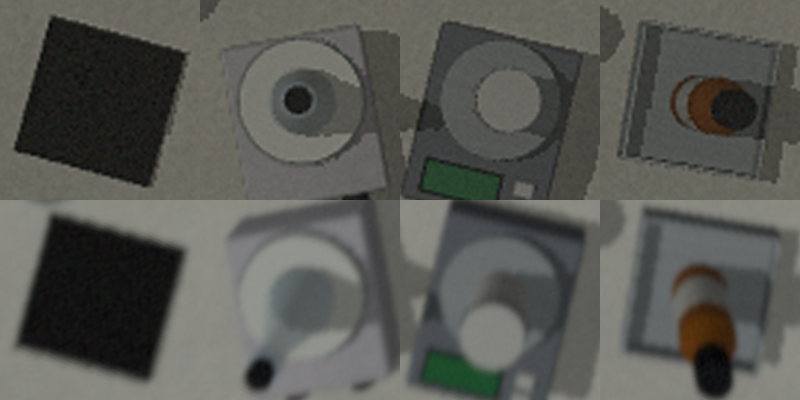

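View pics/s24.png

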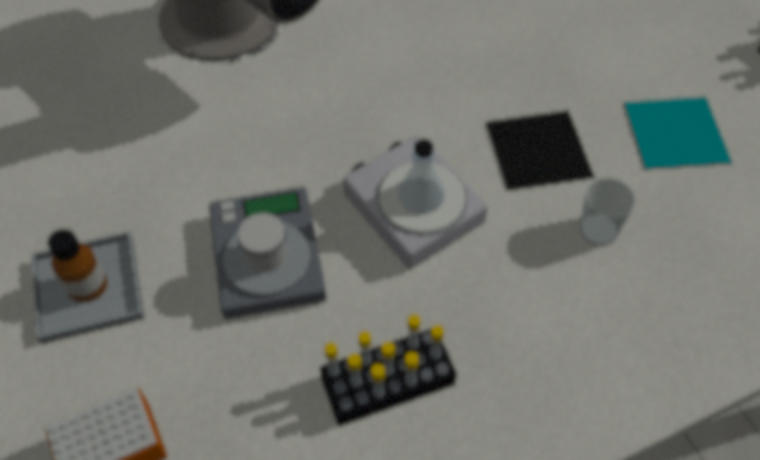

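Each vessel stands upright in the middle of its station, the mat is empty, and the bystanders are unmoved within a few millimetres. Handing in.

```bash
python3 -c "
from station import env
print(env.finish_job())"
```

```text
the job is handed in; nothing more can be done
None
```

The vessels are at their next stations, and I handed the job in at about 38 s of the 120 s allowed. One grasp failed on the way, described below. The order was bottle to the black mat and released there, then flask to the stirrer plate, jar to the balance pan, and bottle from the mat to the tray.

**Last checks:** the top camera gave these positions against my station centres. The scene camera agreed in y but read about 6 mm higher in x for everything, bystanders included, a difference it also showed at the start.

| Vessel | Measured (m) | Station centre (m) |
|---|---|---|
| Flask | (.539, .126) | plate (.541, .128) |
| Jar | (.532, -.110) | pan (.532, -.111) |
| Bottle | (.443, -.350) | tray (.446, -.350) |

All three stood upright, the mat was empty, and the tube rack, tip box and beaker had not moved beyond camera noise. The gripper was open and clear of everything.

**What went wrong:** my first try at lifting the bottle off the mat failed. The fingers shut fully without holding it, with about 15 N of upward force on the tool, and I lifted away empty before checking the gap. The bottle was still standing within about 2 mm of the same spot. I can't rule out that it rocked briefly while the fingers closed, and I don't know why the grip slipped. The second try, slightly lower and at 35 N with the gap checked first, held.

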